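# Clear the dismantling bench into the scrap hopper

### The arm

A 6-joint arm with a two-finger parallel gripper is mounted at the origin on the work surface. World frame = base frame: x ahead of the robot, y to its left, z up, the work surface at z = 0. Lengths are in m, angles in degrees, forces in N, time in s.
With the tool pointing down it reaches from about 0.25 to 0.725 m from the base axis. Payload 9.7 kg.
Tool frame: the origin (TCP) lies on the centre line of the jaws, within the pads' length; the fingertips stand tip_extent ahead of it and the grasp point (between the pads) lies 3 mm ahead of it (tip_extent is the distance from the TCP to the fingertips, in m); z points along the fingers, y is the line along which they close (so a half turn about z gives the same grasp; the last joint's range is limited). The gripper opens to 85 mm and grips with 20 to 120 N. Pads are 22 mm wide; open, the fingers measure 114 mm over their backs; the gripper's body (76 mm by 85 mm) begins 54 mm behind the grasp point. The pads swing forward as they close: fully open they stand 13 mm farther back than shut.
Start: joints at [67.38, 4.979, 10.078, 95.1, 0, 90], TCP at [0.212, 0.508, 0.253] pointing down, gripper open.
Joint ranges: [-179.16, 179.16], [-48.56, 103.87], [-65.8, 70.77], [-126.05, 130.52], [-82.76, 87.17], [-180, 180]. Speed limits (degrees/s): [127.2, 127.2, 147.25, 180, 180, 180].

### API

Orientations are given as [roll, pitch, yaw] about the fixed x, y, z axes, in that order (R = Rz(yaw) Ry(pitch) Rx(roll)).
In Python, from workcell import * gives the robot as it stands.
- The arm moves only by the tool servo_tool, never from a script. Its argument "rows" is a list of rows, each an object with "offset": the shift along the tool's x, y, z as a fraction of full scale, a list of three; "yaw": the turn about the tool's z as a fraction of full scale; "claw": the closure, from 0 (fully open) to 1 (shut). A call has 1 to 12 rows; each row is the pose to reach, as a shift and turn from the pose commanded when the call began, along the tool's axes at that moment, turning the shorter way round; what a row does not reach only later rows make up. Full scale, the value 1, is 0.1 m for a shift and pi rad for a turn. A row lasts 1/8 s, in which the tool goes at most 62.5 mm and 10.7 degrees, less where a joint would pass 70% of its speed; a pose out of reach is approached as far as the arm can. A call with a number of a shift or a turn outside -1 to 1 is refused whole. A call with a gripper value outside its range is refused whole. The fingers move at their own pace and stop on an object; "squeeze" is the grip in N (left out, the last holds). Time passes only in rows, so rows that repeat a pose let the fingers close. It gives the time, the measured TCP pose, the force, the opening and the grip force at its end, in the units of the state.
- get_obs(): the state, without advancing time (a new reading comes with each control period).
- camera(name): name is "scene" or "side" or "wrist"; returns (picture, depth): 480x640x3 uint8, red, green, blue; 480x640 float32, m along the optical axis (not along the pixel's ray), 0 where there is no reading.
- camera_info(name): a dict with "fx", "fy", "cx", "cy" (pixels), "cam_to_world" (4x4, takes a point from camera to world coordinates); the wrist camera has in their place "hand_eye" (4x4, takes a point from camera to tool coordinates, whose origin is the TCP and whose axes are the flange's). Camera axes: x right, y up, looking along -z (the intrinsics and any distortion apply to the point x, -y, -z); pixel columns grow to the right and rows downward; lengths in m; the calibration is good to about 2 mm. A picture is of the moment at which its call begins: read the wrist's pose just before it. camera_info takes no time and is no camera call.
- job_done(): hands the job in; it is judged then, once.
The state is a dict: "time": time; "q": joint angles; "qd": joint speeds; "joint_efforts": joint torques, N m; "ee_pos": TCP position; "tcp_rot": TCP orientation; "wrist_force": force on the tool from outside, world axes, zero at the start; "torque": the same for the moment, N m; "opening": finger opening in m; "grasp_force": force on a finger pad.
Only numpy, scipy, OpenCV 4.12 (cv2) and the standard library are available. Lean on these libraries where they do the work, as an engineer would, in place of code of your own. Each camera call takes 0.05 s, during which the arm holds its last target. There are 200 camera calls.

### The job

Clear the bench after the motor strip-down: tip the scrap out of the picking tray into the scrap hopper and set the empty tray back upright on its rubber mat. Tip the bushes out of the pots into the hopper too, and nest all the pots from the bench, emptied and upright, in the empty pot on the plywood stand. Leave the screwdriver that lies among the pots where it is.

Things in the scene. Friction and masses are not known exactly. Their poses are not given: they have to be found in the camera images.
- hopper: fixed scrap hopper of sheet steel, open on top, 250 (x) x 210 (y) x 150 mm high, walls 4 mm. Origin on the bench. In its frame: inner back wall at x 0.116, cheeks at y +-0.101, front plate sloping from x -0.03 at the floor out to x -0.13 at height 0.13; flat floor 4 mm above the bench
- hopper_mouth (a point): centre of the hopper's open mouth, at the height of its top edges (150 mm)
- mat: the fixed black rubber mat on which the tray belongs, 250 mm along x, 210 mm along y, 4 mm thick. Origin at the centre of its underside, on the bench
- tray: loose green plastic picking tray, 165 long (x -0.080 to 0.085) x 104 wide x 68 mm high, walls 3 mm, 130 to 210 g empty. Origin on its underside, z up. +x points to its low open front: from x 0.042 the floor ramps up to a lip 22 mm high at x 0.085. Side walls (y +-0.0505) are 68 mm high from the back to x 0.045, then fall to 28 mm; their bare top edges can be pinched
- stand: the fixed round plywood stand, 96 mm in diameter, 12 mm thick. Origin at the centre of its underside
- base_pot: aluminium stacking pot, 110 g: cone, 29 mm diameter at the foot, 50 at 44 mm height, under an upright collar of 61 mm outer diameter from 44 mm up to the rim at 62; mouth 52, wall 2, floor 4 mm. Origin: centre of the underside, z up. This is the empty pot that waits on the plywood stand; a pot nested in another rests 18 mm higher than it, collar on rim, with 2 mm of play
- pot1: aluminium stacking pot, 110 g: cone, 29 mm diameter at the foot, 50 at 44 mm height, under an upright collar of 61 mm outer diameter from 44 mm up to the rim at 62; mouth 52, wall 2, floor 4 mm. Origin: centre of the underside, z up. It stands on the bench with a bush in it
- pot2: aluminium stacking pot, 110 g: cone, 29 mm diameter at the foot, 50 at 44 mm height, under an upright collar of 61 mm outer diameter from 44 mm up to the rim at 62; mouth 52, wall 2, floor 4 mm. Origin: centre of the underside, z up. It stands on the bench with a bush in it
- pot3: aluminium stacking pot, 110 g: cone, 29 mm diameter at the foot, 50 at 44 mm height, under an upright collar of 61 mm outer diameter from 44 mm up to the rim at 62; mouth 52, wall 2, floor 4 mm. Origin: centre of the underside, z up. It stands on the bench with a bush in it
- pot4: aluminium stacking pot, 110 g: cone, 29 mm diameter at the foot, 50 at 44 mm height, under an upright collar of 61 mm outer diameter from 44 mm up to the rim at 62; mouth 52, wall 2, floor 4 mm. Origin: centre of the underside, z up. It stands empty on the bench; may be absent
- pot5: aluminium stacking pot, 110 g: cone, 29 mm diameter at the foot, 50 at 44 mm height, under an upright collar of 61 mm outer diameter from 44 mm up to the rim at 62; mouth 52, wall 2, floor 4 mm. Origin: centre of the underside, z up. It stands empty on the bench; may be absent
- bush1: a bronze bush, a cylinder 20 mm in diameter and 22 mm long, 45 g, that stands at the start on the floor of the pot with the same number. Origin at the centre of one end, z along its axis
- bush2: a bronze bush, a cylinder 20 mm in diameter and 22 mm long, 45 g, that stands at the start on the floor of the pot with the same number. Origin at the centre of one end, z along its axis
- bush3: a bronze bush, a cylinder 20 mm in diameter and 22 mm long, 45 g, that stands at the start on the floor of the pot with the same number. Origin at the centre of one end, z along its axis
- scrap1: a copper-wound motor core, cylinder 26 mm in diameter, 24 mm high, 60 g; lies in the tray at the start. Origin at the centre of its underside, z along its axis; may be absent
- scrap2: a ferrite magnet, block 32 x 22 x 14 mm (x, y, z), 40 g; lies in the tray at the start. Origin at the centre of its underside, z along its axis; may be absent
- scrap3: a steel gear blank, disc 32 mm in diameter, 12 mm thick, 50 g; lies in the tray at the start. Origin at the centre of its underside, z along its axis; may be absent
- scrap4: a square steel nut, 24 x 24 x 16 mm (x, y, z), 50 g; lies in the tray at the start. Origin at the centre of its underside, z along its axis; may be absent
- scrap5: a copper-wound motor core, cylinder 26 mm in diameter, 24 mm high, 60 g; lies in the tray at the start. Origin at the centre of its underside, z along its axis; may be absent
- screwdriver: a screwdriver, 210 mm long along x, 26 mm thick, lying on the bench; not part of the job. Origin at the middle of its length, on the bench; may lie anywhere among the pots

How it is judged (in metres and radians):
On the way:
1. the tray is tipped over the hopper (angle between tray's own z axis and vertical above 0.8 rad and horizontal distance between tray and hopper_mouth below 0.2 m and height (world z) of tray above 0.12 m), for 0.1 s.
At the end, for the whole second after the job is handed in: All scrap and bushes rest inside the hopper; the tray stands upright on the mat within 70 mm of its centre; the base pot stands upright within 30 mm of the stand's centre; all other pots are nested in it upright, within 20 mm of its axis and at most 105 mm above its foot; all at rest (x of scrap1 in the frame of hopper between -0.13 and 0.125 m and y of scrap1 in the frame of hopper between -0.105 and 0.105 m and z of each of scrap1, scrap2, scrap3, scrap4, scrap5, bush1, bush2, bush3 in the frame of hopper below 0.13 m and linear speed of each of scrap1, scrap2, scrap3, scrap4, scrap5, bush1, bush2, bush3 below 0.05 m/s and x of scrap2 in the frame of hopper between -0.13 and 0.125 m and y of scrap2 in the frame of hopper between -0.105 and 0.105 m and x of scrap3 in the frame of hopper between -0.13 and 0.125 m and y of scrap3 in the frame of hopper between -0.105 and 0.105 m and x of scrap4 in the frame of hopper between -0.13 and 0.125 m and y of scrap4 in the frame of hopper between -0.105 and 0.105 m and x of scrap5 in the frame of hopper between -0.13 and 0.125 m and y of scrap5 in the frame of hopper between -0.105 and 0.105 m and x of bush1 in the frame of hopper between -0.13 and 0.125 m and y of bush1 in the frame of hopper between -0.105 and 0.105 m and x of bush2 in the frame of hopper between -0.13 and 0.125 m and y of bush2 in the frame of hopper between -0.105 and 0.105 m and x of bush3 in the frame of hopper between -0.13 and 0.125 m and y of bush3 in the frame of hopper between -0.105 and 0.105 m and angle between each of tray, base_pot's own z axis and vertical below 0.1 rad and height (world z) of tray below 0.012 m and horizontal distance between tray and mat below 0.07 m and linear speed of each of tray, pot1, pot2, pot3, pot4, pot5 below 0.02 m/s and horizontal distance between base_pot and stand below 0.03 m and height (world z) of base_pot below 0.02 m and angle between each of pot1, pot2, pot3, pot4, pot5's own z axis and vertical below 0.12 rad and horizontal distance between each of pot1, pot2, pot3, pot4, pot5 and base_pot below 0.02 m and z of pot1 in the frame of base_pot between 0.012 and 0.105 m and z of pot2 in the frame of base_pot between 0.012 and 0.105 m and z of pot3 in the frame of base_pot between 0.012 and 0.105 m and z of pot4 in the frame of base_pot between 0.012 and 0.105 m and z of pot5 in the frame of base_pot between 0.012 and 0.105 m); the robot touches nothing.
It fails at once if the screwdriver is moved by more than 50 mm (distance of screwdriver from where it was at the start of the episode above 0.05 m).
Of pot4, pot5 only 1 to 2 are there at a start; the rules pass over those that are not, and their reading is None.
Of scrap1, scrap2, scrap3, scrap4, scrap5 only 3 to 5 are there at a start; the rules pass over those that are not, and their reading is None.
At some moment in a run one of tray may be knocked a few centimetres aside while the robot is not near it.
Once in a run the grip may slacken for a moment while it holds something.
It also fails if it takes over 210 s, if anything falls off the work surface, if the arm or the gripper's body presses on something with over 40 N, if the wrist force passes 120 N, or if a joint passes its speed limit or range.

## Working session

There is one attempt and no reset: what is moved stays moved. The work goes in short steps, Python scripts to look and compute and a tool call to move; the robot and the scene stay as the last step left them, time stands still between calls to the robot, and variables do not carry over. Pictures are saved under pics/ and viewed, at most 14 in all, crops included, and the job is handed in when it is done.

Besides the shell and the picture viewer there is one more tool, called after "Request:" in YAML: its name, and indented under it one key for each argument. servo_tool: Moves the arm, as the interface text tells. Its arguments: {"type":"object","properties":{"rows":{"type":"array"},"squeeze":{"type":"number"}},"required":["rows"]}

```bash
ls; mkdir -p pics
python3 - <<'E'
from workcell import *
import cv2,numpy as np
o=get_obs();print({k:np.round(v,3).tolist() for k,v in o.items()})
for n in("scene","side"):
    p,d=camera(n);cv2.imwrite(f"pics/{n}0.png",p[:,:,::-1]);np.savez(f"{n}0.npz",p=p,d=d)
    print(n,camera_info(n))
print(camera_info("wrist"))
E
```

```text
pics
{'time': 0.0, 'q': [67.38, 5.014, 10.034, 95.101, 0.001, 90.001], 'qd': [0.014, -0.002, -0.018, -0.088, -0.027, -0.024], 'joint_efforts': [0.001, -52.039, 46.48, 0.016, 0.0, 0.0], 'ee_pos': [0.211, 0.508, 0.253], 'tcp_rot': [-179.919, -0.001, 157.379], 'wrist_force': [-0.386, -0.846, 0.265], 'torque': [0.009, -0.005, 0.027], 'grasp_force': 0.0, 'opening': 0.085}
scene {'fx': 497.7769064302449, 'fy': 497.7769064302449, 'cx': 323.0783065632032, 'cy': 245.08135370839602, 'cam_to_world': array([[-0.09665038, -0.80019753,  0.59189748,  1.11827994],
       [ 0.99528051, -0.07251196,  0.0644881 ,  0.0880294 ],
       [-0.00868357,  0.59533683,  0.80342931,  0.88887801],
       [ 0.        ,  0.        ,  0.        ,  1.        ]])}
side {'fx': 553.5870785083254, 'fy': 553.5870785083254, 'cx': 320.30911895753627, 'cy': 238.81368591797008, 'cam_to_world': array([[-0.974716  ,  0.15573685, -0.16023343,  0.34211177],
       [-0.22320389, -0.71207612,  0.66567831,  0.90892109],
       [-0.01042776,  0.68461203,  0.72883306,  1.08282753],
       [ 0.        ,  0.        ,  0.        ,  1.        ]])}
{'fx': 343.15254927842665, 'fy': 343.15254927842665, 'cx': 314.7007050768105, 'cy': 236.39934780542848, 'hand_eye': array([[-1.62235010e-05,  9.54465985e-01,  2.98319768e-01,
         7.70021306e-02],
       [ 9.99999989e-01, -2.82918107e-05,  1.44901801e-04,
         2.20431491e-03],
       [ 1.46743847e-04,  2.98319767e-01, -9.54465974e-01,
        -1.21143779e-01],
       [ 0.00000000e+00,  0.00000000e+00,  0.00000000e+00,
         1.00000000e+00]])}
```

View pics/scene0.png

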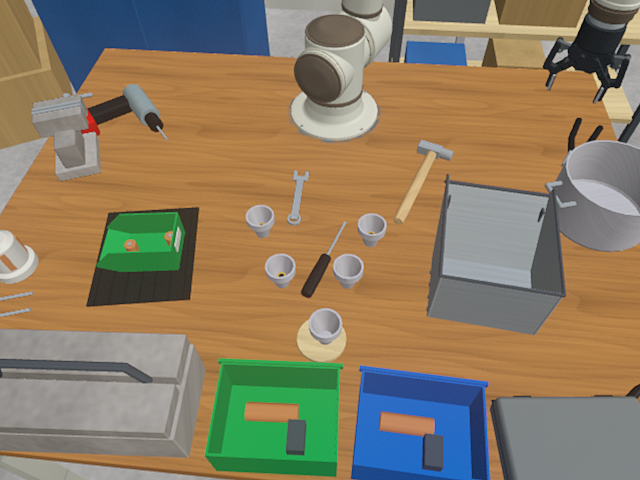

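View pics/side0.png

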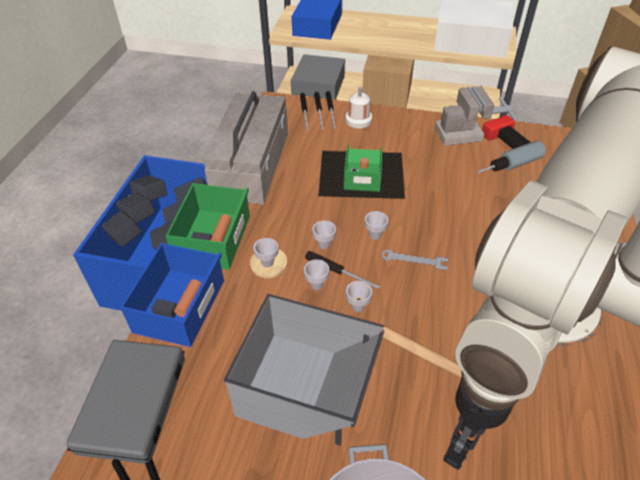

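The scene view has the hopper at about (495,255) and the stand with its pot at (322,335). Pots are at (260,220), (372,228), (280,270) and (348,270). The screwdriver runs from (305,290) to (345,225), and the tray sits on the mat at (145,245). Next I'll turn these into world coordinates.

```bash
cat > h.py <<'E'
import numpy as np,cv2
from workcell import *
def cloud(d,i,c2w):
    v,u=np.indices(d.shape);z=d
    P=np.stack([(u-i["cx"])/i["fx"]*z,-(v-i["cy"])/i["fy"]*z,-z],-1)
    return P@c2w[:3,:3].T+c2w[:3,3]
def look(n):
    p,d=camera(n);i=camera_info(n);W=cloud(d,i,i["cam_to_world"]);W[d<=0]=np.nan
    return p,d,W
def topmap(Ws,ps,x0=.15,x1=.85,y0=-.45,y1=.5,r=.0015):
    H=np.full((int((x1-x0)/r),int((y1-y0)/r)),np.nan);C=np.zeros(H.shape+(3,),np.uint8)
    for W,p in zip(Ws,ps):
        Q=W.reshape(-1,3);c=p.reshape(-1,3)
        m=np.isfinite(Q[:,2])&(Q[:,0]>x0)&(Q[:,0]<x1-r)&(Q[:,1]>y0)&(Q[:,1]<y1-r)&(Q[:,2]<.2)
        Q=Q[m];c=c[m];s=np.argsort(Q[:,2]);Q=Q[s];c=c[s]
        a=((Q[:,0]-x0)/r).astype(int);b=((Q[:,1]-y0)/r).astype(int)
        up=~(H[a,b]>Q[:,2]);H[a[up],b[up]]=Q[up,2];C[a[up],b[up]]=c[up]
    return H,C
def circ(pts):
    x,y=pts[:,0],pts[:,1];A=np.c_[x,y,np.ones(len(x))];s=np.linalg.lstsq(A,x*x+y*y,rcond=None)[0]
    return s[0]/2,s[1]/2,np.sqrt(s[2]+s[0]**2/4+s[1]**2/4)
E
python3 - <<'E'
from h import *
Ws=[];ps=[]
for n in("scene","side"):
    f=np.load(n+"0.npz");i=camera_info(n);W=cloud(f["d"],i,i["cam_to_world"]);W[f["d"]<=0]=np.nan
    Ws.append(W);ps.append(f["p"])
for W,p,n in zip(Ws,ps,("scene","side")):
    # grey-lilac pot pixels near rim height
    z=W[...,2];x=W[...,0];y=W[...,1]
    for nm,lo,hi,box in(("pots",.054,.068,(.2,.72,-.3,.12)),("base",.068,.08,(.2,.78,-.3,.12))):
        m=((z>lo)&(z<hi)&(x>box[0])&(x<box[1])&(y>box[2])&(y<box[3])).astype(np.uint8)
        k,l,st,_=cv2.connectedComponentsWithStats(m)
        for j in range(1,k):
            if st[j,4]>60:
                q=W[l==j];print(n,nm,st[j].tolist(),np.round(circ(q),4),np.round(np.nanmedian(q,0),3),np.round(q.max(0)-q.min(0),3))
    b=(x>.3)&(x<.7)&(y>-.05)&(y<.05)&(np.abs(z)<.01);print(n,"bench z",np.nanmedian(z[b]))
    m=(z>.142)&(z<.156)&(x>.2)&(x<.85)&(y>.1)&(y<.5);q=W[m];print(n,"hop",q[:,:2].min(0),q[:,:2].max(0),cv2.minAreaRect(q[:,:2].astype(np.float32)))
    r,g,bl=[p[...,c].astype(int) for c in range(3)]
    gm=(g>r*1.5)&(g>bl*1.3)&(x<.62)&(x>.2)&(y<-.1)
    for lo,hi in((.055,.08),(.064,.078),):
        q=W[gm&(z>lo)&(z<hi)];print(n,"tray",len(q),q.min(0),q.max(0),cv2.minAreaRect(q[:,:2].astype(np.float32)))
    q=W[(p.max(-1)<50)&(z>-.003)&(z<.012)&(x>.25)&(x<.7)&(y<-.1)&(y>-.45)];print(n,"mat",len(q),q[:,:2].min(0),q[:,:2].max(0),cv2.minAreaRect(q[:,:2].astype(np.float32)))
H,C=topmap(Ws,ps)
im=cv2.resize(C[::1,::1],None,fx=1.25,fy=1.25,interpolation=0)[:,:,::-1];print(im.shape);cv2.imwrite("pics/top.png",im)
E
```

```text
scene pots [246, 205, 29, 25, 278] [ 0.4444 -0.1218  0.0281] [ 0.442 -0.123  0.061] [0.064 0.061 0.012]
scene pots [164, 215, 17, 43, 145] [ 0.5212 -0.3558  0.0731] [ 0.523 -0.291  0.06 ] [0.108 0.016 0.014]
scene pots [358, 214, 15, 25, 133] [0.4471 0.12   0.0278] [0.45  0.102 0.061] [0.061 0.029 0.012]
scene pots [265, 254, 31, 28, 310] [ 0.5707 -0.0586  0.0279] [ 0.568 -0.059  0.061] [0.063 0.059 0.012]
scene pots [334, 254, 30, 28, 311] [0.5592 0.0773 0.028 ] [0.554 0.077 0.061] [0.062 0.059 0.012]
scene pots [312, 312, 28, 18, 154] [0.693  0.0438 0.023 ] [0.675 0.039 0.061] [0.034 0.05  0.013]
scene base [163, 213, 16, 41, 101] [ 0.5218 -0.356   0.0724] [ 0.524 -0.292  0.072] [0.105 0.016 0.011]
scene base [309, 309, 33, 31, 332] [0.6953 0.044  0.028 ] [0.693 0.044 0.074] [0.062 0.06  0.01 ]
scene bench z 0.0006779396617001554
scene hop [0.37170382 0.23807609] [0.64941202 0.47632863] ((0.5106566548347473, 0.3577040731906891), (0.2164691686630249, 0.2567276060581207), 83.82062530517578)
scene tray 958 [ 0.45662493 -0.43633356  0.05500789] [ 0.58113273 -0.28304496  0.07869498] ((0
[... 1350 characters left out ...]
47575631] ((0.5063100457191467, 0.35511699318885803), (0.21975550055503845, 0.25546810030937195), 84.09272766113281)
side tray 229 [ 0.45497328 -0.39514114  0.05501004] [ 0.56941036 -0.28220243  0.07958479] ((0.5124326944351196, -0.34273606538772583), (0.10345354676246643, 0.11074167490005493), 7.859193325042725)
side tray 147 [ 0.45497328 -0.39514114  0.0640332 ] [ 0.56941036 -0.28220243  0.07729855] ((0.5124326944351196, -0.34273606538772583), (0.10345354676246643, 0.11074167490005493), 7.859193325042725)
side mat 1761 [ 0.38462558 -0.44997819] [ 0.65509337 -0.24494359] ((0.5196795463562012, -0.36480870842933655), (0.24185745418071747, 0.20814667642116547), 9.718968391418457)
(582, 791, 3)
```

View pics/top.png

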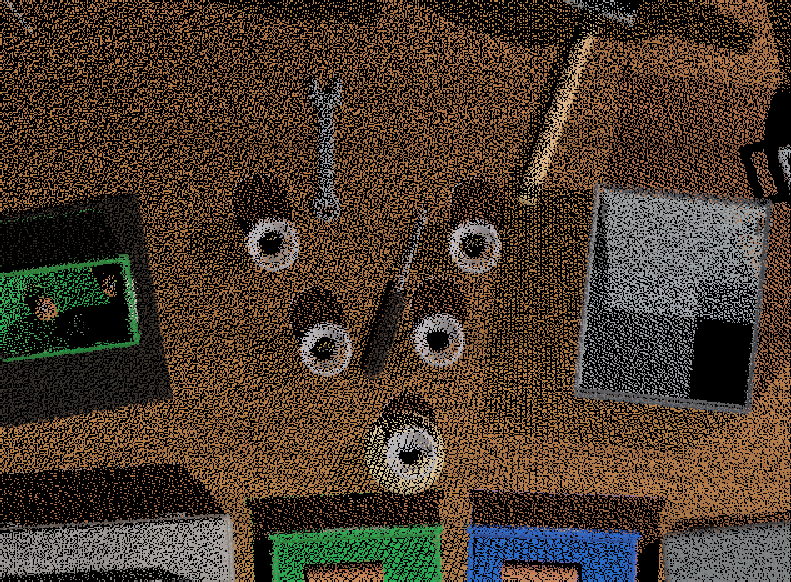

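Request:
servo_tool:
  rows:
    - {"offset": [-0.5,-0.5,0],"yaw": 0.06,"claw": 0}
    - {"offset": [-1,-1,0],"yaw": 0.12,"claw": 0}
    - {"offset": [-1,-1,0],"yaw": 0.18,"claw": 0}
    - {"offset": [-1,-1,0],"yaw": 0.24,"claw": 0}
    - {"offset": [-1,-1,0],"yaw": 0.3,"claw": 0}
    - {"offset": [-1,-1,0],"yaw": 0.36,"claw": 0}
    - {"offset": [-1,-1,0],"yaw": 0.408,"claw": 0}
    - {"offset": [-1,-1,0],"yaw": 0.408,"claw": 0}
    - {"offset": [-1,-1,0],"yaw": 0.408,"claw": 0}
  squeeze: 25

```text
time: 1.23
ee_pos: [0.2654, 0.3769, 0.2531]
tcp_rot: [-180.0, 0.0, 84.1]
wrist_force: [-0.1, 0.3, 0.1]
opening: 0.0853
grasp_force: 0.0
```

```bash
python3 - <<'E'
import workcell;print([ (k,getattr(workcell,k)) for k in dir(workcell) if 'tip' in k.lower() or k.isupper()])
E
ls -la
cat >> h.py <<'E'
def goto(*tgt,yaw=None):
    "print servo offsets (tool axes, full scale) from present pose to world target"
    o=get_obs();p=np.array(o["ee_pos"]);y=np.radians(o["tcp_rot"][2])
    d=np.array(tgt)-p;t=[d[0]*np.cos(y)+d[1]*np.sin(y),d[0]*np.sin(y)-d[1]*np.cos(y),-d[2]]
    print("at",np.round(p,4),np.round(o["tcp_rot"],1),"open",round(o["opening"],4),"off",np.round(np.array(t)*10,3),"t",round(o["time"],2),"F",np.round(o["wrist_force"],1),"g",round(o["grasp_force"],1))
E
python3 -c "
from h import *
goto(.444,.118,.2)"
```

```text
[('tip_extent', 0.022)]
total 4224
drwxr-xr-x  3 agent agent    4096 Nov 30 08:23 .
drwxr-xr-x 23 root  root     4096 Nov 30 08:21 ..
-rw-r--r--  1 agent agent    1006 Nov 30 08:23 h.py
drwxr-xr-x  2 agent agent    4096 Nov 30 08:23 pics
-rw-r--r--  1 agent agent 2150890 Nov 30 08:21 scene0.npz
-rw-r--r--  1 agent agent 2150890 Nov 30 08:21 side0.npz
at [0.2654 0.3769 0.2531] [-180.     0.    84.1] open 0.0853 off [-2.393  2.042  0.531] t 1.23 F [-0.1  0.3  0.1] g 0.0
```

Request:
servo_tool:
  rows:
    - {"offset": [-0.5,0.5,0],"yaw": 0,"claw": 0}
    - {"offset": [-1,1,0],"yaw": 0,"claw": 0}
    - {"offset": [-1,1,0],"yaw": 0,"claw": 0}

```text
time: 1.6
ee_pos: [0.3556, 0.2648, 0.2533]
tcp_rot: [180.0, 0.0, 83.9]
wrist_force: [-0.1, 0.8, 0.9]
opening: 0.0853
grasp_force: 0.0
```

Request:
servo_tool:
  rows:
    - {"offset": [-0.5,0.5,0],"yaw": 0,"claw": 0}
    - {"offset": [-1,1,0],"yaw": 0,"claw": 0}
    - {"offset": [-1,1,0],"yaw": 0,"claw": 0}

```text
time: 1.98
ee_pos: [0.4445, 0.155, 0.253]
tcp_rot: [-180.0, 0.0, 83.9]
wrist_force: [-0.3, 0.9, -0.6]
opening: 0.0854
grasp_force: 0.0
```

Request:
servo_tool:
  rows:
    - {"offset": [-0.39,0.04,0.5],"yaw": 0,"claw": 0}
    - {"offset": [-0.39,0.04,1],"yaw": 0,"claw": 0}
    - {"offset": [-0.39,0.04,1],"yaw": 0,"claw": 0}
    - {"offset": [-0.39,0.04,1],"yaw": 0,"claw": 0}

```text
time: 2.48
ee_pos: [0.4435, 0.1187, 0.1554]
tcp_rot: [179.9, -0.1, 84.0]
wrist_force: [0.2, -0.6, 1.1]
opening: 0.0854
grasp_force: 0.0
```

```bash
python3 -c "
from h import *
goto(.4447,.118,.056)
p,d,=camera('wrist');cv2.imwrite('pics/w1.png',p[:,:,::-1])"
```

```text
at [0.4435 0.1187 0.1554] [ 1.799e+02 -1.000e-01  8.400e+01] open 0.0854 off [-0.006  0.013  0.994] t 2.48 F [ 0.2 -0.6  1.1] g 0.0
```

View pics/w1.png

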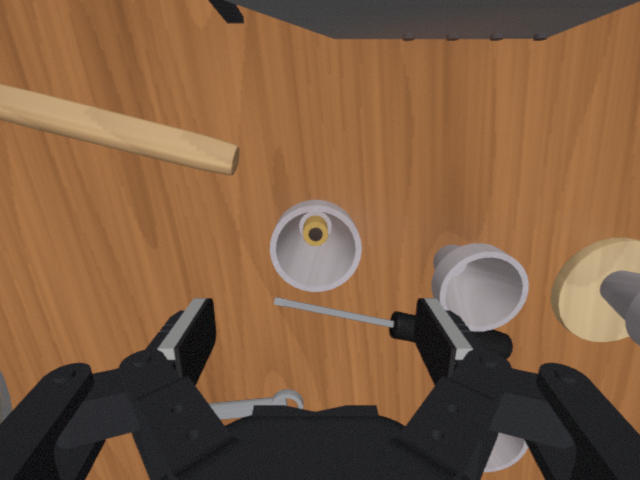

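The wrist view has pot D at (315,247), midway between the fingers with its bush inside. Pot C at (480,290) is empty.

Request:
servo_tool:
  rows:
    - {"offset": [0,0,0.5],"yaw": 0,"claw": 0}
    - {"offset": [0,0,0.99],"yaw": 0,"claw": 0}
    - {"offset": [0,0,0.99],"yaw": 0,"claw": 0}
    - {"offset": [0,0,0.99],"yaw": 0,"claw": 1}
    - {"offset": [0,0,0.99],"yaw": 0,"claw": 1}
    - {"offset": [0,0,0.99],"yaw": 0,"claw": 1}
    - {"offset": [0,0,0.99],"yaw": 0,"claw": 1}
    - {"offset": [0,0,0.99],"yaw": 0,"claw": 1}

```text
time: 3.52
ee_pos: [0.4446, 0.1184, 0.0575]
tcp_rot: [179.8, -0.1, 84.0]
wrist_force: [-1.6, 1.5, 6.3]
opening: 0.0578
grasp_force: 25.5
```

Request:
servo_tool:
  rows:
    - {"offset": [0,0,-0.3],"yaw": 0,"claw": 1}
    - {"offset": [0,0,-0.6],"yaw": 0,"claw": 1}
    - {"offset": [0,0,-1],"yaw": 0,"claw": 1}
    - {"offset": [0,0,-1],"yaw": 0,"claw": 1}

```text
time: 4.03
ee_pos: [0.445, 0.1183, 0.1592]
tcp_rot: [179.6, -0.2, 83.9]
wrist_force: [-0.4, 0.7, -1.6]
opening: 0.0577
grasp_force: 28.8
```

```bash
python3 -c "
from h import *
goto(.5325-.06*.105,.248-.06,.183)
goto(.5325,.248,.183)
# refine near cheek edge
for n in ('scene','side'):
    p,d,W=look(n)
    if n=='scene': cv2.imwrite('pics/s1.png',p[100:400,240:600,::-1])
    q=W[(W[...,2]>.138)&(W[...,2]<.157)&(W[...,0]>.46)&(W[...,0]<.59)&(W[...,1]>.22)&(W[...,1]<.275)]
    if len(q)>10:
        a,b=np.polyfit(q[:,0],q[:,1],1);print(n,len(q),a,a*.5325+b,np.std(q[:,1]-a*q[:,0]-b),np.percentile(q[:,2],[5,50,95]))"
```

```text
at [0.445  0.1183 0.1592] [179.6  -0.2  83.9] open 0.0577 off [ 0.779  0.734 -0.238] t 4.03 F [-0.4  0.7 -1.6] g 28.8
at [0.445  0.1183 0.1592] [179.6  -0.2  83.9] open 0.0577 off [ 1.382  0.734 -0.238] t 4.03 F [-0.4  0.7 -1.6] g 28.8
scene 206 -0.10521103497801838 0.25021914038064486 0.0020930759197231334 [0.14969173 0.15255714 0.15471502]
side 380 -0.10563462947580503 0.24920139301416705 0.0021600639188141366 [0.13919543 0.14894919 0.15421549]
```

View pics/s1.png

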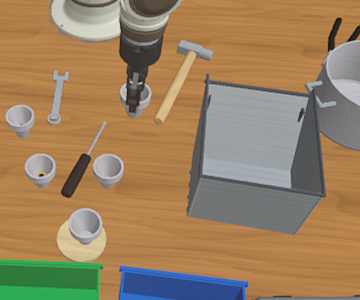

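Request:
servo_tool:
  rows:
    - {"offset": [0,0,-0.24],"yaw": 0,"claw": 1}
    - {"offset": [0.4,0.4,-0.24],"yaw": 0,"claw": 1}
    - {"offset": [0.78,0.73,-0.24],"yaw": 0,"claw": 1}
    - {"offset": [0.78,0.73,-0.24],"yaw": 0,"claw": 1}
    - {"offset": [0.78,0.73,-0.24],"yaw": 0,"claw": 1}

```text
time: 4.75
ee_pos: [0.5232, 0.1873, 0.1773]
tcp_rot: [-179.9, 0.1, 84.0]
wrist_force: [-0.1, 0.3, -1.5]
opening: 0.0577
grasp_force: 29.2
```

Request:
servo_tool:
  rows:
    - {"offset": [0.3,0,0],"yaw": 0,"claw": 1}
    - {"offset": [0.4,0,0],"yaw": 0,"claw": 1}
    - {"offset": [0.48,0,0],"yaw": 0,"claw": 1}
    - {"offset": [0.56,0,0],"yaw": 0,"claw": 1}
    - {"offset": [0.64,0,0],"yaw": 0,"claw": 1}
    - {"offset": [0.72,0,0],"yaw": 0,"claw": 1}
    - {"offset": [0.8,0,0],"yaw": 0,"claw": 1}
    - {"offset": [0.9,0,0],"yaw": 0,"claw": 1}
    - {"offset": [1,0,0],"yaw": 0,"claw": 1}
    - {"offset": [1,0,0],"yaw": 0,"claw": 1}

```text
time: 6.0
ee_pos: [0.5345, 0.2878, 0.1794]
tcp_rot: [179.9, -0.1, 84.0]
wrist_force: [-0.9, 1.5, 5.4]
opening: 0.058
grasp_force: 26.6
```

```bash
python3 -c "
from h import *
goto(.5325+.105*.04,.2477+.04,.145)
ims=[]
for n,(a,b) in (('scene',(130,360)),('side',(200,180))):
    p,d=camera(n);ims.append(cv2.resize(p[a:a+220,b:b+260,::-1],None,fx=1.5,fy=1.5))
cv2.imwrite('pics/s2.png',np.hstack(ims))"
```

```text
at [0.5345 0.2878 0.1794] [ 1.799e+02 -1.000e-01  8.400e+01] open 0.058 off [0.001 0.022 0.344] t 6.0 F [-0.9  1.5  5.4] g 26.6
```

View pics/s2.png

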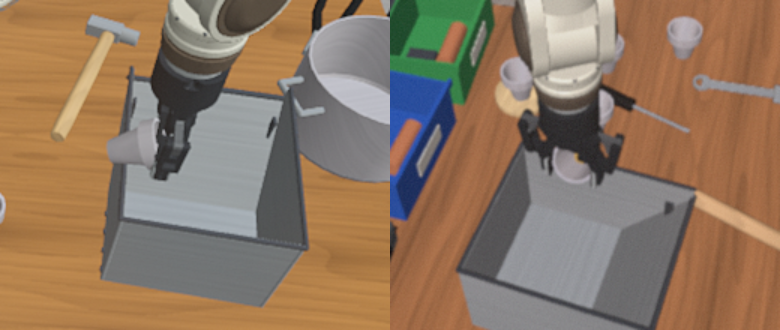

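The pot has tipped to about 75° over the cheek, at (135,145) in the crop, with its mouth into the hopper. I'll lower it to go past 120°.

Request:
servo_tool:
  rows:
    - {"offset": [0,0,0.08],"yaw": 0,"claw": 1}
    - {"offset": [0,0,0.16],"yaw": 0,"claw": 1}
    - {"offset": [0,0,0.24],"yaw": 0,"claw": 1}
    - {"offset": [0,0,0.31],"yaw": 0,"claw": 1}
    - {"offset": [0,0,0.36],"yaw": 0,"claw": 1}
    - {"offset": [0,0,0.36],"yaw": 0,"claw": 1}
    - {"offset": [0,0,0.36],"yaw": 0,"claw": 1}
    - {"offset": [0,0,0.36],"yaw": 0,"claw": 1}

```text
time: 7.1
ee_pos: [0.5352, 0.2891, 0.1443]
tcp_rot: [179.8, -0.3, 84.0]
wrist_force: [1.9, 8.8, 6.8]
opening: 0.0578
grasp_force: 40.5
```

```bash
python3 -c "
from h import *
goto(.5325+.105*.04,.2477+.04,.145)
ims=[]
for n,(a,b) in (('scene',(130,360)),('side',(200,180))):
    p,d=camera(n);ims.append(cv2.resize(p[a:a+220,b:b+260,::-1],None,fx=1.5,fy=1.5))
cv2.imwrite('pics/s3.png',np.hstack(ims))"
```

```text
at [0.5352 0.2891 0.1443] [179.8  -0.3  84. ] open 0.0578 off [-0.012  0.017 -0.007] t 7.1 F [1.9 8.8 6.8] g 40.5
```

View pics/s3.png

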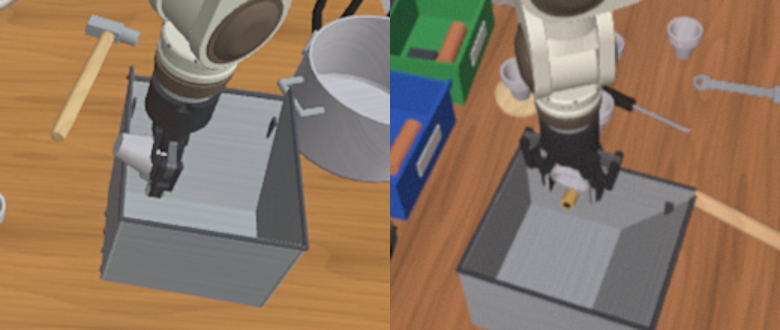

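The bush is sliding out into the hopper. Next I'll right the pot by hooking its collar shoulder on the cheek edge.

Request:
servo_tool:
  rows:
    - {"offset": [0,0,-0.07],"yaw": 0,"claw": 1}
    - {"offset": [0,0,-0.14],"yaw": 0,"claw": 1}
    - {"offset": [-0.08,0,-0.2],"yaw": 0,"claw": 1}
    - {"offset": [-0.17,0,-0.26],"yaw": 0,"claw": 1}
    - {"offset": [-0.24,0,-0.32],"yaw": 0,"claw": 1}
    - {"offset": [-0.32,0,-0.37],"yaw": 0,"claw": 1}
    - {"offset": [-0.4,0,-0.38],"yaw": 0,"claw": 1}
    - {"offset": [-0.47,0,-0.38],"yaw": 0,"claw": 1}
    - {"offset": [-0.54,0,-0.36],"yaw": 0,"claw": 1}
    - {"offset": [-0.61,0,-0.32],"yaw": 0,"claw": 1}
    - {"offset": [-0.61,0,-0.32],"yaw": 0,"claw": 1}

```text
time: 8.57
ee_pos: [0.5277, 0.2258, 0.1737]
tcp_rot: [-180.0, 0.0, 83.9]
wrist_force: [0.6, -0.6, -0.4]
opening: 0.058
grasp_force: 39.9
```

```bash
python3 -c "
from h import *
goto(.5325,.2477,.18)
ims=[]
for n,(a,b) in (('scene',(130,360)),('side',(200,180))):
    p,d=camera(n);ims.append(cv2.resize(p[a:a+220,b:b+260,::-1],None,fx=1.5,fy=1.5))
cv2.imwrite('pics/s4.png',np.hstack(ims))"
```

```text
at [0.5277 0.2258 0.1737] [-180.     0.    83.9] open 0.058 off [ 0.223  0.024 -0.063] t 8.57 F [ 0.6 -0.6 -0.4] g 39.9
```

View pics/s4.png

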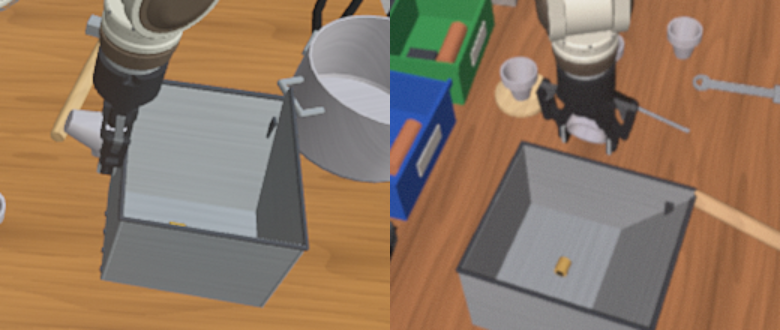

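```bash
cat >> h.py <<'E'
def tilt(H=(.105,.9945)):
    "held pot: points rel. to grasp, along hopper-y (a) and up (b); foot end extent"
    o=get_obs();g=np.array(o["ee_pos"])-[0,0,.003];h=np.array(H);x=np.array([h[1],-h[0]])
    Q=[]
    for n in("scene","side"):
        p,d,W=look(n);R=W-g;a=R[...,:2]@h;c=R[...,:2]@x;b=R[...,2];s=p.astype(int)
        m=(np.abs(a)<.075)&(np.abs(b)<.07)&(np.abs(c)<.032)&(s.min(-1)>75)&(s.max(-1)-s.min(-1)<45)&(s[...,0]>s[...,1]-3)
        m=cv2.erode(m.astype(np.uint8),np.ones((3,3)))>0
        Q.append(np.c_[a[m],b[m],c[m]]);print(n,m.sum())
    Q=np.vstack(Q)*1000;ang=np.degrees(np.arctan2(Q[:,1],Q[:,0]));r=np.hypot(Q[:,0],Q[:,1])
    f=r>40
    print("foot pts",f.sum(),"mean a,b",np.round(Q[f,:2].mean(0),1),"range a",np.round([Q[f,0].min(),Q[f,0].max()],0),"b",np.round([Q[f,1].min(),Q[f,1].max()],0))
    return Q
E
python3 -c "
from h import *
Q=tilt()
for a0 in range(-60,60,10):
    m=(Q[:,0]>=a0)&(Q[:,0]<a0+10)
    if m.sum()>5: print(a0,m.sum(),np.percentile(Q[m,1],[3,97]).round(0))"
```

```text
scene 407
side 528
foot pts 628 mean a,b [-9.7 10.8] range a [-54.  27.] b [-67.  50.]
-60 25 [27. 42.]
-50 88 [30. 48.]
-40 104 [27. 48.]
-30 120 [23. 47.]
-20 141 [-8. 46.]
-10 84 [-9. 15.]
0 80 [15. 48.]
10 20 [38. 48.]
20 273 [-63. -23.]
```

Request:
servo_tool:
  rows:
    - {"offset": [0,0,-0.29],"yaw": 0,"claw": 1}
    - {"offset": [0.32,0,-0.29],"yaw": 0,"claw": 1}
    - {"offset": [0.62,0,-0.29],"yaw": 0,"claw": 1}
    - {"offset": [0.62,0,-0.29],"yaw": 0,"claw": 1}
    - {"offset": [0.58,0,0.01],"yaw": 0,"claw": 1}
    - {"offset": [0.55,0,0.13],"yaw": 0,"claw": 1}
    - {"offset": [0.55,0,0.13],"yaw": 0,"claw": 1}
    - {"offset": [0.5,0,0.09],"yaw": 0,"claw": 1}
    - {"offset": [0.44,0,0.05],"yaw": 0,"claw": 1}
    - {"offset": [0.44,0,0.05],"yaw": 0,"claw": 1}

```text
time: 10.02
ee_pos: [0.533, 0.2698, 0.1707]
tcp_rot: [179.9, -0.1, 83.9]
wrist_force: [-0.8, 0.2, -1.0]
opening: 0.0577
grasp_force: 39.9
```

Request:
servo_tool:
  rows:
    - {"offset": [-0.04,0,-0.04],"yaw": 0,"claw": 1}
    - {"offset": [-0.07,0,-0.07],"yaw": 0,"claw": 1}
    - {"offset": [-0.1,0,-0.09],"yaw": 0,"claw": 1}
    - {"offset": [-0.13,0,-0.1],"yaw": 0,"claw": 1}
    - {"offset": [-0.2,0,-0.11],"yaw": 0,"claw": 1}
    - {"offset": [-0.27,0,-0.11],"yaw": 0,"claw": 1}
    - {"offset": [-0.34,0,-0.09],"yaw": 0,"claw": 1}
    - {"offset": [-0.4,0,-0.05],"yaw": 0,"claw": 1}
    - {"offset": [-0.45,0,0.01],"yaw": 0,"claw": 1}
    - {"offset": [-0.45,0,0.01],"yaw": 0,"claw": 1}

```text
time: 11.28
ee_pos: [0.5276, 0.2249, 0.1675]
tcp_rot: [-179.9, 0.0, 83.9]
wrist_force: [-0.1, 0.5, -1.3]
opening: 0.0579
grasp_force: 39.9
```

```bash
python3 -c "
from h import *
goto(.5325,.2477,.18)
ims=[]
for n,(a,b) in (('scene',(130,360)),('side',(200,180))):
    p,d=camera(n);ims.append(cv2.resize(p[a:a+220,b:b+260,::-1],None,fx=1.5,fy=1.5))
cv2.imwrite('pics/s5.png',np.hstack(ims))"
```

```text
at [0.5276 0.2249 0.1675] [-179.9    0.    83.9] open 0.0579 off [ 0.232  0.025 -0.125] t 11.28 F [-0.1  0.5 -1.3] g 39.9
```

View pics/s5.png

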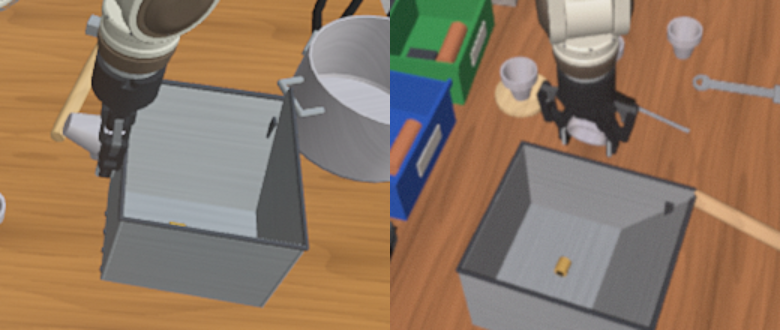

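```bash
python3 -c "
from h import *
Q=tilt()
for a0 in range(-60,0,6):
    m=(Q[:,0]>=a0)&(Q[:,0]<a0+6)
    if m.sum()>5: print(a0,m.sum(),np.percentile(Q[m,1],[2,10,50,90,98]).round(0))"
```

```text
scene 408
side 580
foot pts 637 mean a,b [-7.9  9.3] range a [-55.  29.] b [-68.  49.]
-54 39 [29. 33. 37. 45. 47.]
-48 51 [29. 34. 43. 47. 48.]
-42 59 [28. 31. 42. 47. 48.]
-36 60 [26. 29. 43. 47. 48.]
-30 65 [22. 27. 41. 47. 48.]
-24 86 [-4. 20. 39. 46. 47.]
-18 97 [-7. -5.  8. 43. 46.]
-12 71 [-10.  -8.  -4.   7.  21.]
-6 30 [-6. -5.  1. 10. 29.]
```

```bash
cat >> h.py <<'E'
from scipy.optimize import least_squares
def conefit(Q,amax=60,th0=115):
    "least-squares cone through the measured surface points; returns tilt, foot centre"
    Q=Q[(Q[:,0]<amax)]
    def f(v):
        t=np.radians(v[0]);A=np.array([np.sin(t),np.cos(t)])   # mouth direction (a,b)
        R=Q[:,:2]-v[1:3];s=R@A;q=R@np.array([A[1],-A[0]]);rho=np.hypot(q,Q[:,2]-v[3])
        r=np.where(s<44,14.5+.239*np.clip(s,0,44),30.5)
        return np.where(s<0,np.hypot(np.maximum(rho-14.5,0),s),rho-r)
    b=None
    for t in(th0-30,th0,th0+30):
        v=least_squares(f,[t,-54*np.sin(np.radians(t)),-54*np.cos(np.radians(t)),0],loss="soft_l1",f_scale=1.5)
        if b is None or v.cost<b.cost:b=v
    t=np.radians(b.x[0]);g=-b.x[1:3];A=np.array([np.sin(t),np.cos(t)])
    print("tilt %.0f foot a,b %s grip at pot z %.1f off-axis %.1f  med|res| %.2f"%(b.x[0],b.x[1:].round(0),g@A,g@np.array([A[1],-A[0]]),np.median(np.abs(f(b.x)))))
    np.save("/tmp/Q.npy",Q)
E
python3 -c "
from h import *
Q=tilt(); conefit(Q[Q[:,0]<-8])"
```

```text
scene 391
side 564
foot pts 622 mean a,b [-7.7  9.3] range a [-54.  29.] b [-69.  50.]
tilt 102 foot a,b [-52.  32.   1.] grip at pot z 57.8 off-axis 20.7  med|res| 1.13
```

Request:
servo_tool:
  rows:
    - {"offset": [-0.28,-0.25,0],"yaw": 0,"claw": 1}
    - {"offset": [-0.28,-0.25,0],"yaw": 0,"claw": 1}
    - {"offset": [-0.28,-0.25,0.5],"yaw": 0,"claw": 1}
    - {"offset": [-0.28,-0.25,1],"yaw": 0,"claw": 1}
    - {"offset": [-0.28,-0.25,1],"yaw": 0,"claw": 1}

```text
time: 12.2
ee_pos: [0.4981, 0.1996, 0.065]
tcp_rot: [-179.7, 0.2, 83.9]
wrist_force: [0.1, -0.2, 0.0]
opening: 0.0577
grasp_force: 39.9
```

Request:
servo_tool:
  rows:
    - {"offset": [0,0,0.1],"yaw": 0,"claw": 1}
    - {"offset": [0,0,0.2],"yaw": 0,"claw": 1}
    - {"offset": [0,0,0.27],"yaw": 0,"claw": 1}
    - {"offset": [0,0,0.27],"yaw": 0,"claw": 1}

```text
time: 12.7
ee_pos: [0.4999, 0.2001, 0.0411]
tcp_rot: [-180.0, 0.0, 83.9]
wrist_force: [-0.5, -0.3, -1.2]
opening: 0.0579
grasp_force: 39.9
```

```bash
python3 -c "
from h import *
goto(.5,.2,.03)
Q=tilt(); Q=Q[Q[:,1]>-34];conefit(Q[Q[:,0]<-8])"
```

```text
at [0.4999 0.2001 0.0411] [-180.     0.    83.9] open 0.0579 off [-0.001  0.001  0.111] t 12.7 F [-0.5 -0.3 -1.2] g 39.9
scene 309
side 583
foot pts 851 mean a,b [28.1 24.1] range a [-53.  58.] b [-38.  66.]
tilt 89 foot a,b [-94.  16.  -6.] grip at pot z 93.3 off-axis 17.8  med|res| 1.46
```

Request:
servo_tool:
  rows:
    - {"offset": [0,0,0.05],"yaw": 0,"claw": 1}
    - {"offset": [0,0,0.1],"yaw": 0,"claw": 1}
    - {"offset": [0,0,0.14],"yaw": 0,"claw": 1}
    - {"offset": [0,0,0.14],"yaw": 0,"claw": 1}

```text
time: 13.3
ee_pos: [0.4998, 0.2, 0.0268]
tcp_rot: [-180.0, 0.0, 83.9]
wrist_force: [0.4, -0.0, -0.3]
opening: 0.058
grasp_force: 39.9
```

```bash
python3 -c "
from h import *
goto(.5,.2,.03)
ims=[]
for n,(a,b) in (('scene',(150,330)),('side',(220,260))):
    p,d=camera(n);ims.append(cv2.resize(p[a:a+130,b:b+130,::-1],None,fx=3,fy=3,interpolation=cv2.INTER_CUBIC))
cv2.imwrite('pics/s6.png',np.hstack(ims))"
```

```text
at [0.4998 0.2    0.0268] [-180.     0.    83.9] open 0.058 off [-0.     0.002 -0.032] t 13.3 F [ 0.4 -0.  -0.3] g 39.9
```

View pics/s6.png

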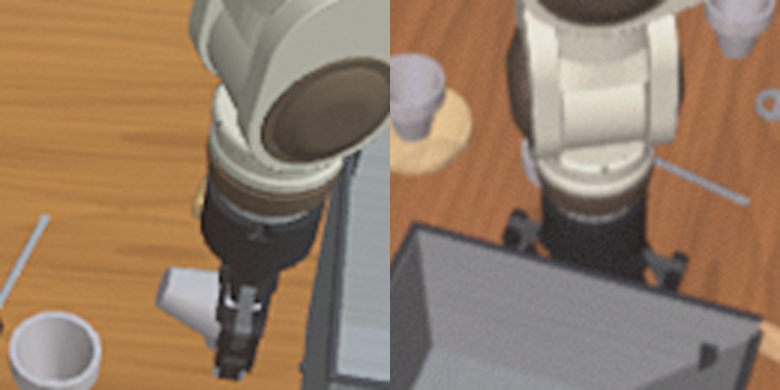

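The pot is at about 115°, foot up at (170,290), just above the bench. I'll release it here so it drops onto its side.

Request:
servo_tool:
  rows:
    - {"offset": [0,0,0.05],"yaw": 0,"claw": 1}
    - {"offset": [0,0,0.05],"yaw": 0,"claw": 0.2}
    - {"offset": [0,0,0.05],"yaw": 0,"claw": 0}
    - {"offset": [0,0,0.05],"yaw": 0,"claw": 0}
    - {"offset": [0,0,0.05],"yaw": 0,"claw": 0}
    - {"offset": [0,0,0.05],"yaw": 0,"claw": 0}
    - {"offset": [0,0,0.05],"yaw": 0,"claw": 0}

```text
time: 14.28
ee_pos: [0.5, 0.2002, 0.0223]
tcp_rot: [-180.0, -0.0, 83.9]
wrist_force: [0.5, -0.7, -1.1]
opening: 0.0854
grasp_force: 0.0
```

```bash
python3 -c "
from h import *
goto(.5,.2,.03)
Q=tilt(); Q=Q[(Q[:,1]>-16)&(Q[:,1]<40)];print(Q.min(0),Q.max(0));conefit(Q[Q[:,0]<25],th0=80)
p,d=camera('wrist');cv2.imwrite('pics/w7.png',p[:,:,::-1])"
```

```text
at [0.5    0.2002 0.0223] [-180.    -0.    83.9] open 0.0854 off [-0.002 -0.    -0.077] t 14.28 F [ 0.5 -0.7 -1.1] g 0.0
scene 496
side 483
foot pts 873 mean a,b [10.  25.7] range a [-72.  65.] b [-19.  69.]
[-72.31117697 -15.68532375 -30.17903154] [57.31972651 39.89244413 29.46010535]
tilt 72 foot a,b [-76.  -5.  -7.] grip at pot z 74.0 off-axis 18.5  med|res| 1.20
```

View pics/w7.png

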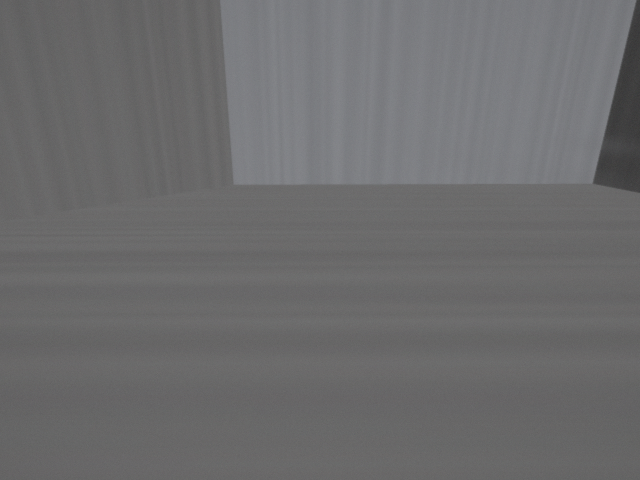

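The wrist camera sees only the inside of the hopper, so the view is no use here. The fit says the pot is lying on its side at 72°, foot at 14 mm height as it should be, so I'll regrip it at the collar.

Request:
servo_tool:
  rows:
    - {"offset": [-0.13,-0.05,-0.02],"yaw": 0,"claw": 0}
    - {"offset": [-0.26,-0.05,-0.02],"yaw": 0,"claw": 0}
    - {"offset": [-0.26,-0.05,-0.02],"yaw": 0,"claw": 0}
    - {"offset": [-0.26,-0.05,-0.02],"yaw": 0,"claw": 1}
    - {"offset": [-0.26,-0.05,-0.02],"yaw": 0,"claw": 1}
    - {"offset": [-0.26,-0.05,-0.02],"yaw": 0,"claw": 1}
    - {"offset": [-0.26,-0.05,-0.02],"yaw": 0,"claw": 1}
    - {"offset": [-0.26,-0.05,-0.02],"yaw": 0,"claw": 1}
  squeeze: 25

```text
time: 15.42
ee_pos: [0.4924, 0.175, 0.0244]
tcp_rot: [180.0, -0.0, 84.0]
wrist_force: [-0.9, -0.4, 5.0]
opening: 0.06
grasp_force: 26.5
```

Request:
servo_tool:
  rows:
    - {"offset": [0,0,-0.3],"yaw": 0,"claw": 1}
    - {"offset": [0,0,-0.7],"yaw": 0,"claw": 1}
    - {"offset": [0,0,-1],"yaw": 0,"claw": 1}
    - {"offset": [0,0,-1],"yaw": 0,"claw": 1}

```text
time: 15.92
ee_pos: [0.4934, 0.1752, 0.1263]
tcp_rot: [179.8, -0.1, 83.9]
wrist_force: [-0.4, -0.0, -1.2]
opening: 0.06
grasp_force: 27.7
```

```bash
python3 -c "
from h import *
goto(.5325,.31,.19)
Q=tilt(); conefit(Q[(Q[:,0]<20)&(np.abs(Q[:,1])<45)],th0=75)"
```

```text
at [0.4934 0.1752 0.1263] [ 1.798e+02 -1.000e-01  8.390e+01] open 0.06 off [ 1.381  0.247 -0.637] t 15.93 F [-0.4 -0.  -1.2] g 27.7
scene 296
side 411
foot pts 105 mean a,b [-42.5   1.3] range a [-51. -17.] b [-25.  36.]
tilt 65 foot a,b [-52. -11.  -2.] grip at pot z 51.6 off-axis 11.7  med|res| 1.75
```

Request:
servo_tool:
  rows:
    - {"offset": [0,0.1,-0.5],"yaw": 0,"claw": 1}
    - {"offset": [0,0.25,-0.94],"yaw": 0,"claw": 1}
    - {"offset": [0.2,0.25,-0.94],"yaw": 0,"claw": 1}
    - {"offset": [0.6,0.25,-0.94],"yaw": 0,"claw": 1}
    - {"offset": [0.8,0.25,-0.94],"yaw": 0,"claw": 1}
    - {"offset": [0.8,0.25,-0.94],"yaw": 0,"claw": 1}

```text
time: 16.77
ee_pos: [0.5249, 0.2528, 0.2162]
tcp_rot: [-179.8, 0.1, 84.1]
wrist_force: [-0.0, -1.2, -1.6]
opening: 0.0599
grasp_force: 28.0
```

Request:
servo_tool:
  rows:
    - {"offset": [0.4,0,0],"yaw": 0,"claw": 1}
    - {"offset": [0.8,0,0],"yaw": 0,"claw": 1}
    - {"offset": [0.8,0,0],"yaw": 0,"claw": 1}
    - {"offset": [0.8,0,0.4],"yaw": 0,"claw": 1}
    - {"offset": [0.8,0,0.7],"yaw": 0,"claw": 1}
    - {"offset": [0.8,0,0.7],"yaw": 0,"claw": 1}

```text
time: 17.52
ee_pos: [0.5329, 0.3293, 0.1456]
tcp_rot: [-179.8, 0.2, 83.9]
wrist_force: [-0.3, 0.1, -1.1]
opening: 0.0599
grasp_force: 28.0
```

```bash
python3 -c "
from h import *
goto(.5325+.0038,.2477+.038,.15)
Q=tilt(); conefit(Q[(Q[:,0]<20)&(np.abs(Q[:,1])<45)],th0=75)"
```

```text
at [0.5329 0.3293 0.1456] [-179.8    0.2   83.9] open 0.0599 off [-0.43   0.08  -0.044] t 17.52 F [-0.3  0.1 -1.1] g 28.0
scene 467
side 431
foot pts 115 mean a,b [-43.1   9. ] range a [-52.  -2.] b [-10.  42.]
tilt 67 foot a,b [-46.  -6.  -0.] grip at pot z 45.0 off-axis 12.6  med|res| 1.76
```

Request:
servo_tool:
  rows:
    - {"offset": [-0.2,0,0],"yaw": 0,"claw": 1}
    - {"offset": [-0.28,0,0],"yaw": 0,"claw": 1}
    - {"offset": [-0.36,0,0],"yaw": 0,"claw": 1}
    - {"offset": [-0.43,0,0],"yaw": 0,"claw": 1}
    - {"offset": [-0.43,0,-0.14],"yaw": 0,"claw": 1}
    - {"offset": [-0.43,0,-0.27],"yaw": 0,"claw": 1}
    - {"offset": [-0.43,0,-0.27],"yaw": 0,"claw": 1}
    - {"offset": [-0.5,0,-0.27],"yaw": 0,"claw": 1}
    - {"offset": [-0.57,0,-0.27],"yaw": 0,"claw": 1}
    - {"offset": [-0.57,0,-0.27],"yaw": 0,"claw": 1}

```text
time: 18.88
ee_pos: [0.5296, 0.277, 0.1785]
tcp_rot: [179.7, -0.5, 84.0]
wrist_force: [2.5, 15.6, 14.8]
opening: 0.0588
grasp_force: 23.5
```

```bash
python3 -c "
from h import *
goto(.5325+.0038,.2477+.038,.15)
Q=tilt(); conefit(Q[(Q[:,0]<35)&(np.abs(Q[:,1])<70)],th0=20)
p,d=camera('scene');a=cv2.resize(p[130:330,360:580,::-1],None,fx=1.7,fy=1.7)
p,d=camera('side');b=cv2.resize(p[200:400,180:400,::-1],None,fx=1.7,fy=1.7)
cv2.imwrite('pics/s8.png',np.hstack([a,b]))"
```

```text
at [0.5296 0.277  0.1785] [179.7  -0.5  84. ] open 0.0588 off [0.094 0.058 0.285] t 18.88 F [ 2.5 15.6 14.8] g 23.5
scene 268
side 599
foot pts 15 mean a,b [ 0.6 27.2] range a [-26.   7.] b [-64.  42.]
tilt 53 foot a,b [-27. -15.  -1.] grip at pot z 30.7 off-axis 4.2  med|res| 1.67
```

View pics/s8.png

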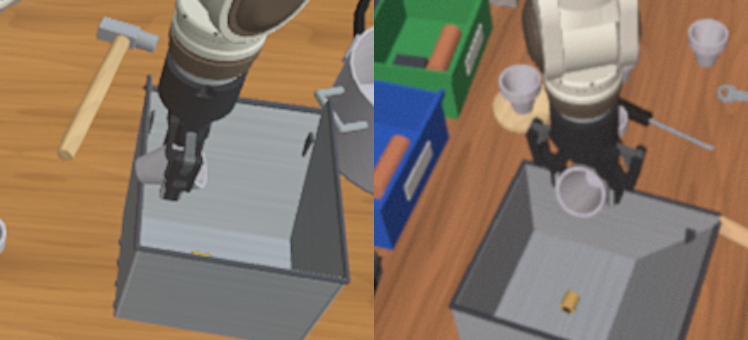

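The pot is held at about 60°, mouth at (580,190) in the right crop, foot against the cheek edge. I'll sweep the foot further round over that edge.

Request:
servo_tool:
  rows:
    - {"offset": [0,0,-0.03],"yaw": 0,"claw": 1}
    - {"offset": [-0.06,0,-0.05],"yaw": 0,"claw": 1}
    - {"offset": [-0.12,0,-0.06],"yaw": 0,"claw": 1}
    - {"offset": [-0.18,0,-0.07],"yaw": 0,"claw": 1}
    - {"offset": [-0.24,0,-0.07],"yaw": 0,"claw": 1}
    - {"offset": [-0.3,0,-0.07],"yaw": 0,"claw": 1}
    - {"offset": [-0.36,0,-0.05],"yaw": 0,"claw": 1}
    - {"offset": [-0.36,0,-0.05],"yaw": 0,"claw": 1}

```text
time: 20.08
ee_pos: [0.525, 0.2384, 0.1835]
tcp_rot: [179.7, -0.2, 83.9]
wrist_force: [-2.8, -1.2, 20.1]
opening: 0.0572
grasp_force: 21.2
```

```bash
python3 -c "
from h import *
goto(.5325,.2477,.15)
Q=tilt(); 
for t in (0,30,60): conefit(Q[(Q[:,0]<35)&(np.abs(Q[:,1])<70)],th0=t)
for b0 in range(-60,40,10):
    m=(Q[:,1]>=b0)&(Q[:,1]<b0+10)
    if m.sum()>5: print(b0,m.sum(),np.percentile(Q[m,0],[3,50,97]).round(0))"
```

```text
at [0.525  0.2384 0.1835] [179.7  -0.2  83.9] open 0.0572 off [0.1   0.064 0.335] t 20.07 F [-2.8 -1.2 20.1] g 21.2
scene 227
side 821
foot pts 402 mean a,b [ 27.2 -11.1] range a [ 9. 47.] b [-69.  33.]
tilt -6 foot a,b [ 31. -76.  -1.] grip at pot z 78.9 off-axis -22.9  med|res| 3.19
tilt -7 foot a,b [ 33. -81.  -1.] grip at pot z 84.5 off-axis -23.1  med|res| 3.36
tilt 162 foot a,b [ 1. 68. -0.] grip at pot z 64.2 off-axis 22.1  med|res| 3.63
-60 60 [10. 12. 14.]
-50 73 [11. 13. 15.]
-40 51 [10. 13. 16.]
-30 73 [-10.  -3.  21.]
-20 51 [-10.  -5.  21.]
-10 82 [-11.  -5.  32.]
0 120 [-10.   5.  38.]
10 204 [-11.  30.  43.]
20 256 [-9. 34. 45.]
30 43 [-5. 11. 36.]
```

The pot is sliding along its axis instead of turning. I'll lay it down again and regrip at the collar. Then I'll right it on the cheek's inner wall by pressing and rising together, so wall friction helps.

Request:
servo_tool:
  rows:
    - {"offset": [0,0,-0.3],"yaw": 0,"claw": 1}
    - {"offset": [-0.3,-0.2,-0.3],"yaw": 0,"claw": 1}
    - {"offset": [-0.5,-0.2,-0.3],"yaw": 0,"claw": 1}
    - {"offset": [-0.5,-0.2,-0.3],"yaw": 0,"claw": 1}
    - {"offset": [-0.5,-0.2,0],"yaw": 0,"claw": 1}
    - {"offset": [-0.5,-0.2,0.5],"yaw": 0,"claw": 1}
    - {"offset": [-0.5,-0.2,0.9],"yaw": 0,"claw": 1}
    - {"offset": [-0.5,-0.2,0.9],"yaw": 0,"claw": 1}

```text
time: 21.18
ee_pos: [0.4974, 0.1906, 0.0868]
tcp_rot: [-179.7, 0.2, 83.9]
wrist_force: [-0.2, -0.3, -0.8]
opening: 0.0573
grasp_force: 26.6
```

Request:
servo_tool:
  rows:
    - {"offset": [0,0,0.2],"yaw": 0,"claw": 1}
    - {"offset": [0,0,0.4],"yaw": 0,"claw": 1}
    - {"offset": [0,0,0.5],"yaw": 0,"claw": 1}
    - {"offset": [0,0,0.55],"yaw": 0,"claw": 1}
    - {"offset": [0,0,0.55],"yaw": 0,"claw": 0}
    - {"offset": [0,0,0.55],"yaw": 0,"claw": 0}
    - {"offset": [0,0,0.55],"yaw": 0,"claw": 0}
    - {"offset": [0,0,0.55],"yaw": 0,"claw": 0}
    - {"offset": [0,0,0.55],"yaw": 0,"claw": 0}

```text
time: 22.3
ee_pos: [0.4991, 0.1912, 0.0354]
tcp_rot: [180.0, -0.0, 83.9]
wrist_force: [-0.2, -0.3, -0.1]
opening: 0.0854
grasp_force: 0.0
```

```bash
python3 -c "
from h import *
goto(.5,.2,.024)
Q=tilt(); Q=Q[(Q[:,1]+1000*(get_obs()['ee_pos'][2]-.003)>4)&(Q[:,1]<30)];conefit(Q[Q[:,0]<40],th0=70)
for b0 in range(-70,70,10):
    m=(Q[:,0]>=b0)&(Q[:,0]<b0+10)
    if m.sum()>5: print(b0,m.sum(),np.percentile(Q[m,1],[3,50,97]).round(0),np.percentile(Q[m,2],[3,97]).round(0))"
```

```text
at [0.4991 0.1912 0.0354] [180.   -0.   83.9] open 0.0854 off [ 0.088 -0.001  0.114] t 22.3 F [-0.2 -0.3 -0.1] g 0.0
scene 147
side 563
foot pts 585 mean a,b [61.5 17.9] range a [-32.  71.] b [-32.  69.]
tilt 7 foot a,b [ -8. -31.   7.] grip at pot z 31.3 off-axis 4.3  med|res| 1.12
-40 7 [22. 25. 27.] [-4. 11.]
-30 83 [-1. 17. 29.] [-16.  29.]
-20 36 [-20.   3.  25.] [-18.  27.]
50 8 [-12.   9.  21.] [-28.  26.]
60 351 [-26.   3.  29.] [-27.  27.]
```

Request:
servo_tool:
  rows:
    - {"offset": [0,0,-0.5],"yaw": 0,"claw": 0}
    - {"offset": [0,0,-1],"yaw": 0,"claw": 0}
    - {"offset": [0,0,-1],"yaw": 0,"claw": 0}
    - {"offset": [-0.5,0,-1],"yaw": 0,"claw": 0}
    - {"offset": [-0.8,0,-1],"yaw": 0,"claw": 0}
    - {"offset": [-0.8,0,-1],"yaw": 0,"claw": 0}

```text
time: 23.15
ee_pos: [0.4902, 0.1102, 0.1345]
tcp_rot: [-180.0, 0.0, 83.8]
wrist_force: [-0.1, -0.5, -0.5]
opening: 0.0851
grasp_force: 0.0
```

```bash
cat >> h.py <<'E'
def rims(lo=.054,hi=.068,box=(.2,.75,-.3,.24)):
    for n in("scene","side"):
        p,d,W=look(n);z,x,y=W[...,2],W[...,0],W[...,1];s=p.astype(int)
        m=((z>lo)&(z<hi)&(x>box[0])&(x<box[1])&(y>box[2])&(y<box[3])&(s.max(-1)-s.min(-1)<60)&(s.min(-1)>70)).astype(np.uint8)
        k,l,st,_=cv2.connectedComponentsWithStats(m)
        for j in range(1,k):
            if st[j,4]>60:
                q=W[l==j];c=circ(q);print(n,np.round(c,4),st[j,4],"ext",np.round(q.max(0)-q.min(0),3)[:2])
E
python3 -c "
from h import *
goto(.5,.2,.05);rims()"
```

```text
at [0.4902 0.1102 0.1345] [-180.     0.    83.8] open 0.0851 off [0.903 0.    0.845] t 23.15 F [-0.1 -0.5 -0.5] g 0.0
scene [ 0.4445 -0.1218  0.028 ] 274 ext [0.063 0.061]
scene [0.5028 0.1908 0.0279] 302 ext [0.062 0.059]
scene [ 0.5707 -0.0586  0.028 ] 317 ext [0.065 0.06 ]
scene [0.5591 0.0773 0.028 ] 307 ext [0.061 0.059]
scene [0.6935 0.0438 0.0233] 152 ext [0.033 0.05 ]
scene [0.6939 0.0438 0.0301] 86 ext [0.024 0.057]
side [ 0.4395 -0.1239  0.0281] 165 ext [0.059 0.066]
side [0.6917 0.0385 0.0225] 99 ext [0.046 0.039]
side [0.6909 0.0408 0.0297] 81 ext [0.056 0.043]
side [0.554  0.0757 0.0278] 178 ext [0.061 0.062]
side [0.498  0.1871 0.0263] 113 ext [0.058 0.03 ]
```

Pot D's rim now measures level at 62 mm, standing at (0.500, 0.189). I'll grip it lower on the collar and nest it in the base pot.

Request:
servo_tool:
  rows:
    - {"offset": [0.4,0,0],"yaw": 0,"claw": 0}
    - {"offset": [0.79,0.02,0],"yaw": 0,"claw": 0}
    - {"offset": [0.79,0.02,0],"yaw": 0,"claw": 0}
    - {"offset": [0.79,0.02,0.5],"yaw": 0,"claw": 0}
    - {"offset": [0.79,0.02,0.87],"yaw": 0,"claw": 0}
    - {"offset": [0.79,0.02,0.87],"yaw": 0,"claw": 0}
    - {"offset": [0.79,0.02,0.87],"yaw": 0,"claw": 1}
    - {"offset": [0.79,0.02,0.87],"yaw": 0,"claw": 1}
    - {"offset": [0.79,0.02,0.87],"yaw": 0,"claw": 1}
    - {"offset": [0.79,0.02,0.87],"yaw": 0,"claw": 1}
    - {"offset": [0.79,0.02,0.87],"yaw": 0,"claw": 1}

```text
time: 24.62
ee_pos: [0.5019, 0.1904, 0.0505]
tcp_rot: [179.8, -0.1, 83.9]
wrist_force: [-1.7, -0.1, 8.5]
opening: 0.0594
grasp_force: 26.3
```

Request:
servo_tool:
  rows:
    - {"offset": [0,0,-0.4],"yaw": 0,"claw": 1}
    - {"offset": [0,0,-0.8],"yaw": 0,"claw": 1}
    - {"offset": [0,0,-1],"yaw": 0,"claw": 1}
    - {"offset": [-0.3,0.5,-1],"yaw": 0,"claw": 1}
    - {"offset": [-0.62,1,-1],"yaw": 0,"claw": 1}
    - {"offset": [-0.62,1,-1],"yaw": 0,"claw": 1}

```text
time: 25.38
ee_pos: [0.5962, 0.1153, 0.1481]
tcp_rot: [180.0, 0.0, 83.7]
wrist_force: [-0.7, 0.8, -0.8]
opening: 0.0591
grasp_force: 28.0
```

Request:
servo_tool:
  rows:
    - {"offset": [-0.3,0.5,0],"yaw": 0,"claw": 1}
    - {"offset": [-0.63,1,0],"yaw": 0,"claw": 1}
    - {"offset": [-0.63,1,0],"yaw": 0,"claw": 1}

```text
time: 25.75
ee_pos: [0.6883, 0.0423, 0.1467]
tcp_rot: [-179.9, 0.0, 83.8]
wrist_force: [0.0, 0.1, -0.7]
opening: 0.0591
grasp_force: 28.1
```

```bash
python3 -c "
from h import *
goto(.693,.043,.077)"
```

```text
at [0.6883 0.0423 0.1467] [-179.9    0.    83.8] open 0.0591 off [0.012 0.046 0.697] t 25.75 F [ 0.   0.1 -0.7] g 28.1
```

Request:
servo_tool:
  rows:
    - {"offset": [0.01,0.04,0],"yaw": 0,"claw": 1}
    - {"offset": [0.01,0.04,0.3],"yaw": 0,"claw": 1}
    - {"offset": [0.01,0.04,0.5],"yaw": 0,"claw": 1}
    - {"offset": [0.01,0.04,0.6],"yaw": 0,"claw": 1}
    - {"offset": [0.01,0.04,0.68],"yaw": 0,"claw": 1}
    - {"offset": [0.01,0.04,0.71],"yaw": 0,"claw": 1}
    - {"offset": [0.01,0.04,0.71],"yaw": 0,"claw": 1}

```text
time: 26.62
ee_pos: [0.6962, 0.0463, 0.0872]
tcp_rot: [178.9, -0.2, 84.0]
wrist_force: [7.5, -0.7, 29.4]
opening: 0.0595
grasp_force: 43.4
```

Request:
servo_tool:
  rows:
    - {"offset": [0,0,0],"yaw": 0,"claw": 0}
    - {"offset": [0,0,0],"yaw": 0,"claw": 0}
    - {"offset": [0,0,0],"yaw": 0,"claw": 0}
    - {"offset": [0,0,-0.4],"yaw": 0,"claw": 0}
    - {"offset": [0,0,-0.8],"yaw": 0,"claw": 0}
    - {"offset": [-0.5,-0.3,-0.8],"yaw": 0,"claw": 0}
    - {"offset": [-0.5,-0.6,-0.8],"yaw": 0,"claw": 0}
    - {"offset": [-0.5,-0.6,-0.8],"yaw": 0,"claw": 0}

```text
time: 27.62
ee_pos: [0.6243, 0.0016, 0.1576]
tcp_rot: [-180.0, -0.0, 83.9]
wrist_force: [0.6, 0.3, 0.5]
opening: 0.0855
grasp_force: 0.0
```

```bash
python3 -c "
from h import *
goto(.556,.0765,.048);goto(.567,-.061,.048);rims(.086,.1,(.6,.76,-.05,.12));rims(.068,.082,(.6,.76,-.05,.12))"
```

```text
at [0.6243 0.0016 0.1576] [-180.    -0.    83.9] open 0.0855 off [ 0.672 -0.759  1.096] t 27.62 F [0.6 0.3 0.5] g 0.0
at [0.6243 0.0016 0.1576] [-180.    -0.    83.9] open 0.0855 off [-0.683 -0.504  1.096] t 27.62 F [0.6 0.3 0.5] g 0.0
scene [0.695  0.0459 0.028 ] 332 ext [0.062 0.06 ]
side [0.6892 0.0426 0.0281] 162 ext [0.06  0.065]
scene [0.6901 0.0424 0.0221] 150 ext [0.032 0.046]
scene [0.691  0.0425 0.0302] 112 ext [0.028 0.058]
side [0.6914 0.038  0.0204] 92 ext [0.044 0.035]
side [0.6895 0.0425 0.0289] 94 ext [0.056 0.04 ]
```

Request:
servo_tool:
  rows:
    - {"offset": [0.3,-0.4,0],"yaw": 0,"claw": 0}
    - {"offset": [0.67,-0.76,0],"yaw": 0,"claw": 0}
    - {"offset": [0.67,-0.76,0],"yaw": 0,"claw": 0}
    - {"offset": [0.67,-0.76,0.6],"yaw": 0,"claw": 0}
    - {"offset": [0.67,-0.76,1],"yaw": 0,"claw": 0}
    - {"offset": [0.67,-0.76,1],"yaw": 0,"claw": 0}

```text
time: 28.58
ee_pos: [0.556, 0.0759, 0.0541]
tcp_rot: [-179.7, 0.1, 83.9]
wrist_force: [0.3, -0.8, 0.4]
opening: 0.0855
grasp_force: 0.0
```

Request:
servo_tool:
  rows:
    - {"offset": [0,0,0.08],"yaw": 0,"claw": 0}
    - {"offset": [0,0,0.08],"yaw": 0,"claw": 1}
    - {"offset": [0,0,0.08],"yaw": 0,"claw": 1}
    - {"offset": [0,0,0.08],"yaw": 0,"claw": 1}
    - {"offset": [0,0,0.08],"yaw": 0,"claw": 1}
    - {"offset": [0,0,0.08],"yaw": 0,"claw": 1}
    - {"offset": [0,0,-0.4],"yaw": 0,"claw": 1}
    - {"offset": [0,0,-0.8],"yaw": 0,"claw": 1}
    - {"offset": [0,0,-1],"yaw": 0,"claw": 1}
    - {"offset": [0,0,-1],"yaw": 0,"claw": 1}

```text
time: 29.82
ee_pos: [0.5582, 0.0765, 0.1591]
tcp_rot: [179.8, -0.0, 83.9]
wrist_force: [-0.4, -0.3, -2.2]
opening: 0.0596
grasp_force: 27.9
```

```bash
python3 -c "
from h import *
goto(.693,.044,.16)"
```

```text
at [0.5582 0.0765 0.1591] [179.8  -0.   83.9] open 0.0596 off [-0.181  1.375 -0.009] t 29.82 F [-0.4 -0.3 -2.2] g 27.9
```

Request:
servo_tool:
  rows:
    - {"offset": [-0.09,0.5,0],"yaw": 0,"claw": 1}
    - {"offset": [-0.18,0.9,0],"yaw": 0,"claw": 1}
    - {"offset": [-0.18,0.9,0],"yaw": 0,"claw": 1}

```text
time: 30.2
ee_pos: [0.646, 0.048, 0.1539]
tcp_rot: [-179.8, 0.0, 83.9]
wrist_force: [-0.2, 0.3, -1.6]
opening: 0.0595
grasp_force: 28.1
```

Request:
servo_tool:
  rows:
    - {"offset": [0,0.48,0],"yaw": 0,"claw": 1}
    - {"offset": [0,0.48,0],"yaw": 0,"claw": 1}
    - {"offset": [0,0.48,0],"yaw": 0,"claw": 1}
    - {"offset": [0,0.48,0.3],"yaw": 0,"claw": 1}
    - {"offset": [0,0.48,0.5],"yaw": 0,"claw": 1}
    - {"offset": [0,0.48,0.58],"yaw": 0,"claw": 1}
    - {"offset": [0,0.48,0.58],"yaw": 0,"claw": 1}

```text
time: 31.08
ee_pos: [0.6923, 0.0442, 0.1004]
tcp_rot: [179.9, -0.0, 84.0]
wrist_force: [-1.3, 0.8, -1.8]
opening: 0.0596
grasp_force: 28.3
```

Request:
servo_tool:
  rows:
    - {"offset": [0,0,0],"yaw": 0,"claw": 0}
    - {"offset": [0,0,0],"yaw": 0,"claw": 0}
    - {"offset": [0,0,0],"yaw": 0,"claw": 0}
    - {"offset": [0,0,-0.3],"yaw": 0,"claw": 0}
    - {"offset": [0,0,-0.6],"yaw": 0,"claw": 0}
    - {"offset": [-0.5,-0.5,-0.6],"yaw": 0,"claw": 0}
    - {"offset": [-0.9,-1,-0.6],"yaw": 0,"claw": 0}
    - {"offset": [-0.9,-1,-0.6],"yaw": 0,"claw": 0}

```text
time: 32.08
ee_pos: [0.5809, -0.0366, 0.1594]
tcp_rot: [-179.9, 0.0, 83.8]
wrist_force: [1.1, -0.3, 0.5]
opening: 0.0853
grasp_force: 0.0
```

```bash
python3 -c "
from h import *
goto(.567,-.061,.047);rims(.102,.120,(.6,.76,-.05,.12))
p,d,W=look('scene');q=W[(abs(W[...,0]-.695)<.06)&(abs(W[...,1]-.045)<.06)];print(np.percentile(q[:,2],[90,98,99.5]))"
```

```text
at [ 0.5809 -0.0366  0.1594] [-179.9    0.    83.8] open 0.0853 off [-0.257 -0.112  1.124] t 32.08 F [ 1.1 -0.3  0.5] g 0.0
scene [0.6947 0.0446 0.028 ] 394 ext [0.062 0.06 ]
side [0.6892 0.0426 0.028 ] 203 ext [0.059 0.064]
[0.56219261 0.5841192  0.58872097]
```

Pot C is nested with its rim level at about 110 mm. Next is pot B.

Request:
servo_tool:
  rows:
    - {"offset": [-0.26,-0.11,0],"yaw": 0,"claw": 0}
    - {"offset": [-0.26,-0.11,0],"yaw": 0,"claw": 0}
    - {"offset": [-0.26,-0.11,0],"yaw": 0,"claw": 0}
    - {"offset": [-0.26,-0.11,0.6],"yaw": 0,"claw": 0}
    - {"offset": [-0.26,-0.11,1],"yaw": 0,"claw": 0}
    - {"offset": [-0.26,-0.11,1],"yaw": 0,"claw": 0}

```text
time: 32.98
ee_pos: [0.5685, -0.0587, 0.0562]
tcp_rot: [-179.7, -0.0, 84.0]
wrist_force: [-0.2, 0.3, 0.6]
opening: 0.0855
grasp_force: 0.0
```

Request:
servo_tool:
  rows:
    - {"offset": [0,0,0.12],"yaw": 0,"claw": 0}
    - {"offset": [0,0,0.12],"yaw": 0,"claw": 1}
    - {"offset": [0,0,0.12],"yaw": 0,"claw": 1}
    - {"offset": [0,0,0.12],"yaw": 0,"claw": 1}
    - {"offset": [0,0,0.12],"yaw": 0,"claw": 1}
    - {"offset": [0,0,0.12],"yaw": 0,"claw": 1}
    - {"offset": [0,0,-0.4],"yaw": 0,"claw": 1}
    - {"offset": [0,0,-0.8],"yaw": 0,"claw": 1}
    - {"offset": [0,0,-1],"yaw": 0,"claw": 1}
    - {"offset": [0,0,-1],"yaw": 0,"claw": 1}

```text
time: 34.22
ee_pos: [0.5708, -0.0598, 0.161]
tcp_rot: [179.8, -0.0, 83.9]
wrist_force: [0.1, 0.8, -0.8]
opening: 0.0595
grasp_force: 28.3
```

Request:
servo_tool:
  rows:
    - {"offset": [0,0,-0.17],"yaw": 0,"claw": 1}
    - {"offset": [0.5,-0.1,-0.17],"yaw": 0,"claw": 1}
    - {"offset": [1,-0.1,-0.17],"yaw": 0,"claw": 1}
    - {"offset": [1,-0.1,-0.17],"yaw": 0,"claw": 1}

```text
time: 34.72
ee_pos: [0.5704, 0.0435, 0.1758]
tcp_rot: [-179.9, -0.0, 84.1]
wrist_force: [-0.1, -1.2, -2.2]
opening: 0.0597
grasp_force: 28.4
```

```bash
python3 -c "
from h import *
goto(.526,.188,.175)"
```

```text
at [0.5704 0.0435 0.1758] [-179.9   -0.    84.1] open 0.0597 off [ 1.392 -0.589  0.008] t 34.73 F [-0.1 -1.2 -2.2] g 28.4
```

Request:
servo_tool:
  rows:
    - {"offset": [0.5,-0.3,0],"yaw": 0,"claw": 1}
    - {"offset": [1,-0.59,0],"yaw": 0,"claw": 1}
    - {"offset": [1,-0.59,0],"yaw": 0,"claw": 1}

```text
time: 35.1
ee_pos: [0.5211, 0.1487, 0.1762]
tcp_rot: [-179.9, -0.0, 84.2]
wrist_force: [0.3, -1.5, -1.7]
opening: 0.0602
grasp_force: 28.9
```

Request:
servo_tool:
  rows:
    - {"offset": [0.3,0,0],"yaw": 0,"claw": 1}
    - {"offset": [0.6,0,0],"yaw": 0,"claw": 1}
    - {"offset": [0.7,0,0],"yaw": 0,"claw": 1}
    - {"offset": [0.78,0,0],"yaw": 0,"claw": 1}
    - {"offset": [0.86,0,0],"yaw": 0,"claw": 1}
    - {"offset": [0.94,0,0],"yaw": 0,"claw": 1}
    - {"offset": [1,0,0],"yaw": 0,"claw": 1}

```text
time: 35.98
ee_pos: [0.5333, 0.2448, 0.1776]
tcp_rot: [179.9, 0.1, 83.9]
wrist_force: [-2.8, -7.2, 8.4]
opening: 0.0596
grasp_force: 25.1
```

Request:
servo_tool:
  rows:
    - {"offset": [0.08,0,0],"yaw": 0,"claw": 1}
    - {"offset": [0.16,0,0],"yaw": 0,"claw": 1}
    - {"offset": [0.24,0,0],"yaw": 0,"claw": 1}
    - {"offset": [0.32,0,0],"yaw": 0,"claw": 1}
    - {"offset": [0.39,0,0],"yaw": 0,"claw": 1}
    - {"offset": [0.39,0,0.1],"yaw": 0,"claw": 1}
    - {"offset": [0.39,0,0.18],"yaw": 0,"claw": 1}
    - {"offset": [0.39,0,0.26],"yaw": 0,"claw": 1}
    - {"offset": [0.39,0,0.34],"yaw": 0,"claw": 1}
    - {"offset": [0.39,0,0.34],"yaw": 0,"claw": 1}
    - {"offset": [0.39,0,0.34],"yaw": 0,"claw": 1}
    - {"offset": [0.39,0,0.34],"yaw": 0,"claw": 1}

```text
time: 37.48
ee_pos: [0.5378, 0.2865, 0.1429]
tcp_rot: [179.9, -0.2, 84.0]
wrist_force: [2.3, 5.5, 2.9]
opening: 0.0578
grasp_force: 26.7
```

```bash
cat >> h.py <<'E'
def bronze():
    for n in("scene","side"):
        p,d,W=look(n);s=cv2.cvtColor(p,cv2.COLOR_RGB2HSV);x,y=W[...,0],W[...,1]
        m=((s[...,0]>14)&(s[...,0]<28)&(s[...,1]>110)&(x>.36)&(x<.66)&(y>.24)&(y<.48)&(W[...,2]<.2)).astype(np.uint8)
        k,l,st,_=cv2.connectedComponentsWithStats(m)
        print(n,"bronze",[(st[j,4],np.round(np.nanmedian(W[l==j],0),3).tolist()) for j in range(1,k) if st[j,4]>12])
E
python3 -c "
from h import *
goto(.526,.188,.175);bronze();Q=tilt();conefit(Q[(Q[:,0]<0)&(abs(Q[:,1])<60)])"
```

```text
at [0.5378 0.2865 0.1429] [179.9  -0.2  84. ] open 0.0578 off [-0.992 -0.014 -0.321] t 37.48 F [2.3 5.5 2.9] g 26.7
scene bronze [(np.int32(597), [0.429, 0.249, 0.001]), (np.int32(43), [0.542, 0.326, 0.042]), (np.int32(1571), [0.646, 0.346, 0.001])]
side bronze [(np.int32(168), [0.539, 0.333, 0.022])]
scene 359
side 262
foot pts 410 mean a,b [-19.3  39.2] range a [-48.  21.] b [-53.  51.]
tilt 107 foot a,b [-46.  35.   1.] grip at pot z 53.8 off-axis 19.6  med|res| 0.94
```

Request:
servo_tool:
  rows:
    - {"offset": [0,0,0.06],"yaw": 0,"claw": 1}
    - {"offset": [0,0,0.06],"yaw": 0,"claw": 1}
    - {"offset": [0,0,-0.04],"yaw": 0,"claw": 1}
    - {"offset": [0,0,0.06],"yaw": 0,"claw": 1}
    - {"offset": [0,0,0.06],"yaw": 0,"claw": 1}
    - {"offset": [0,0,0.06],"yaw": 0,"claw": 1}

```text
time: 38.42
ee_pos: [0.5371, 0.285, 0.136]
tcp_rot: [-180.0, -0.0, 84.0]
wrist_force: [0.7, 3.8, 0.9]
opening: 0.0582
grasp_force: 26.9
```

```bash
python3 -c "
from h import *
p,d,W=look('side');s=cv2.cvtColor(p,cv2.COLOR_RGB2HSV);x,y=W[...,0],W[...,1]
m=(s[...,0]>12)&(s[...,0]<30)&(s[...,1]>100)&(x>.42)&(x<.64)&(y>.25)&(y<.48)
r,c=np.nonzero(m);print(m.sum(),r.min(),r.max(),c.min(),c.max(),W[m].min(0),W[m].max(0))
print(np.unique(np.round(W[m][:,1],2),return_counts=True))
q=np.load('side0.npz')
cv2.imwrite('pics/s9.png',np.hstack([cv2.resize(p[250:450,200:400,::-1],None,fx=2,fy=2),cv2.resize(camera('scene')[0][170:310,420:560,::-1],(400,400))]))"
```

```text
320 228 454 232 336 [ 0.42083832  0.26484694 -0.00616663] [0.63913763 0.47996488 0.41147949]
(array([0.26, 0.27, 0.28, 0.3 , 0.31, 0.32, 0.33, 0.34, 0.35, 0.36, 0.44,
       0.45, 0.46, 0.47, 0.48]), array([ 1,  1,  2,  8, 40, 33,  2, 34, 52,  1,  4, 10, 45, 58, 29]))
```

View pics/s9.png

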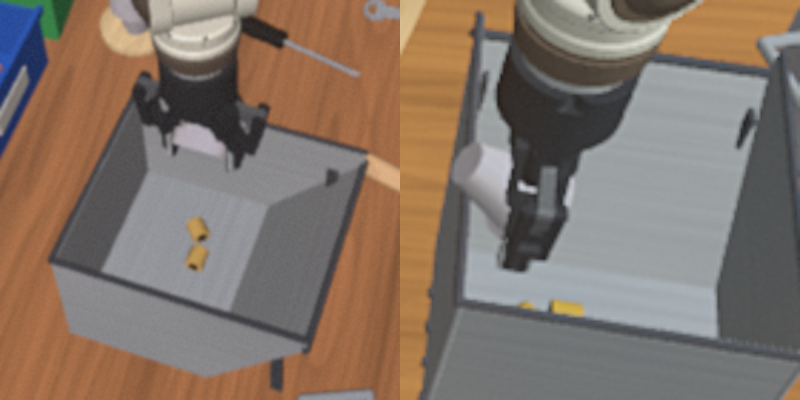

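Both bushes, (197,230) and (196,258) in the left crop, are on the hopper floor. I'll lay pot B down, regrip it and right it.

Request:
servo_tool:
  rows:
    - {"offset": [0,0,-0.4],"yaw": 0,"claw": 1}
    - {"offset": [0,0,-0.8],"yaw": 0,"claw": 1}
    - {"offset": [-0.4,-0.28,-0.8],"yaw": 0,"claw": 1}
    - {"offset": [-0.88,-0.28,-0.8],"yaw": 0,"claw": 1}
    - {"offset": [-0.88,-0.28,-0.8],"yaw": 0,"claw": 1}
    - {"offset": [-0.88,-0.28,-0.2],"yaw": 0,"claw": 1}
    - {"offset": [-0.88,-0.28,0.2],"yaw": 0,"claw": 1}
    - {"offset": [-0.88,-0.28,0.2],"yaw": 0,"claw": 1}

```text
time: 39.52
ee_pos: [0.4981, 0.1995, 0.113]
tcp_rot: [-179.7, 0.2, 83.9]
wrist_force: [-0.2, -0.5, -0.3]
opening: 0.0582
grasp_force: 27.8
```

Request:
servo_tool:
  rows:
    - {"offset": [0,0,0.4],"yaw": 0,"claw": 1}
    - {"offset": [0,0,0.8],"yaw": 0,"claw": 1}
    - {"offset": [0,0,0.92],"yaw": 0,"claw": 1}
    - {"offset": [0,0,0.92],"yaw": 0,"claw": 1}
    - {"offset": [0,0,0.92],"yaw": 0,"claw": 0}
    - {"offset": [0,0,0.92],"yaw": 0,"claw": 0}
    - {"offset": [0,0,0.92],"yaw": 0,"claw": 0}
    - {"offset": [0,0,0.92],"yaw": 0,"claw": 0}
    - {"offset": [0,0,0.92],"yaw": 0,"claw": 0}
    - {"offset": [0,0,0.92],"yaw": 0,"claw": 0}

```text
time: 40.78
ee_pos: [0.5, 0.2001, 0.0243]
tcp_rot: [-180.0, 0.0, 83.9]
wrist_force: [0.4, 0.2, -0.3]
opening: 0.0854
grasp_force: 0.0
```

```bash
python3 -c "
from h import *
goto(.5,.2,.024)
Q=tilt(); z=1000*(get_obs()['ee_pos'][2]-.003);Q=Q[(Q[:,1]+z>3)&(Q[:,1]<42)&(Q[:,0]<30)];conefit(Q,th0=75)"
```

```text
at [0.5    0.2001 0.0243] [-180.     0.    83.9] open 0.0854 off [-0.001  0.     0.003] t 40.77 F [ 0.4  0.2 -0.3] g 0.0
scene 469
side 487
foot pts 864 mean a,b [ 9.7 24. ] range a [-73.  70.] b [-21.  67.]
tilt 71 foot a,b [-82.  -9.  -9.] grip at pot z 80.4 off-axis 18.5  med|res| 1.37
```

Request:
servo_tool:
  rows:
    - {"offset": [-0.15,-0.07,-0.02],"yaw": 0,"claw": 0}
    - {"offset": [-0.32,-0.07,-0.02],"yaw": 0,"claw": 0}
    - {"offset": [-0.32,-0.07,-0.02],"yaw": 0,"claw": 0}
    - {"offset": [-0.32,-0.07,-0.02],"yaw": 0,"claw": 1}
    - {"offset": [-0.32,-0.07,-0.02],"yaw": 0,"claw": 1}
    - {"offset": [-0.32,-0.07,-0.02],"yaw": 0,"claw": 1}
    - {"offset": [-0.32,-0.07,-0.02],"yaw": 0,"claw": 1}
    - {"offset": [-0.32,-0.07,-0.02],"yaw": 0,"claw": 1}
    - {"offset": [-0.32,-0.07,-0.5],"yaw": 0,"claw": 1}
    - {"offset": [-0.32,-0.07,-1],"yaw": 0,"claw": 1}
    - {"offset": [-0.32,-0.07,-1],"yaw": 0,"claw": 1}

```text
time: 42.25
ee_pos: [0.4914, 0.1699, 0.1279]
tcp_rot: [179.7, -0.2, 84.0]
wrist_force: [-0.5, 0.4, -2.1]
opening: 0.0601
grasp_force: 27.8
```

Request:
servo_tool:
  rows:
    - {"offset": [0,0.3,-0.5],"yaw": 0,"claw": 1}
    - {"offset": [0,0.3,-0.96],"yaw": 0,"claw": 1}
    - {"offset": [0.3,0.3,-0.96],"yaw": 0,"claw": 1}
    - {"offset": [0.6,0.3,-0.96],"yaw": 0,"claw": 1}
    - {"offset": [1,0.3,-0.96],"yaw": 0,"claw": 1}
    - {"offset": [1,0.3,-0.96],"yaw": 0,"claw": 1}

```text
time: 43.0
ee_pos: [0.5297, 0.2675, 0.2179]
tcp_rot: [-179.9, 0.1, 84.1]
wrist_force: [-0.4, -0.7, -1.2]
opening: 0.0599
grasp_force: 28.0
```

```bash
python3 -c "
from h import *
goto(.536,.2474+.072,.15)
goto(.536,.2474+.072,.085)
Q=tilt(); conefit(Q[(Q[:,0]<10)&(abs(Q[:,1])<45)],th0=70)"
```

```text
at [0.5297 0.2675 0.2179] [-1.799e+02  1.000e-01  8.410e+01] open 0.0599 off [0.523 0.01  0.679] t 43.0 F [-0.4 -0.7 -1.2] g 28.0
at [0.5297 0.2675 0.2179] [-1.799e+02  1.000e-01  8.410e+01] open 0.0599 off [0.523 0.01  1.329] t 43.0 F [-0.4 -0.7 -1.2] g 28.0
scene 408
side 551
foot pts 77 mean a,b [-40.2  -5.3] range a [-47. -17.] b [-65.  11.]
tilt 72 foot a,b [-60. -11.  -5.] grip at pot z 60.6 off-axis 8.7  med|res| 3.26
```

Request:
servo_tool:
  rows:
    - {"offset": [0.3,0,0],"yaw": 0,"claw": 1}
    - {"offset": [0.52,0,0],"yaw": 0,"claw": 1}
    - {"offset": [0.52,0,0.3],"yaw": 0,"claw": 1}
    - {"offset": [0.52,0,0.6],"yaw": 0,"claw": 1}
    - {"offset": [0.52,0,0.95],"yaw": 0,"claw": 1}
    - {"offset": [0.52,0,0.95],"yaw": 0,"claw": 1}

```text
time: 43.85
ee_pos: [0.5343, 0.3153, 0.1223]
tcp_rot: [-179.7, 0.2, 83.9]
wrist_force: [-0.9, 0.3, -0.8]
opening: 0.0604
grasp_force: 28.0
```

Request:
servo_tool:
  rows:
    - {"offset": [0,0,0.2],"yaw": 0,"claw": 1}
    - {"offset": [0,0,0.38],"yaw": 0,"claw": 1}
    - {"offset": [0,0,0.38],"yaw": 0,"claw": 1}

```text
time: 44.22
ee_pos: [0.5351, 0.3165, 0.0865]
tcp_rot: [-179.9, 0.1, 83.9]
wrist_force: [-0.3, -0.3, -0.3]
opening: 0.0602
grasp_force: 28.0
```

Request:
servo_tool:
  rows:
    - {"offset": [-0.08,0,0],"yaw": 0,"claw": 1}
    - {"offset": [-0.14,0,0],"yaw": 0,"claw": 1}
    - {"offset": [-0.15,0,-0.05],"yaw": 0,"claw": 1}
    - {"offset": [-0.16,0,-0.09],"yaw": 0,"claw": 1}
    - {"offset": [-0.18,0,-0.14],"yaw": 0,"claw": 1}
    - {"offset": [-0.2,0,-0.19],"yaw": 0,"claw": 1}
    - {"offset": [-0.25,0,-0.27],"yaw": 0,"claw": 1}
    - {"offset": [-0.28,0,-0.31],"yaw": 0,"claw": 1}
    - {"offset": [-0.32,0,-0.35],"yaw": 0,"claw": 1}
    - {"offset": [-0.36,0,-0.39],"yaw": 0,"claw": 1}
    - {"offset": [-0.36,0,-0.39],"yaw": 0,"claw": 1}

```text
time: 45.6
ee_pos: [0.5317, 0.281, 0.1266]
tcp_rot: [-180.0, -0.0, 83.9]
wrist_force: [0.4, 3.6, 1.1]
opening: 0.0601
grasp_force: 27.5
```

```bash
python3 -c "
from h import *
goto(.536,.2474+.039,.172)
Q=tilt(); conefit(Q[(Q[:,0]<45)&(abs(Q[:,1])<45)],th0=40)
for b0 in range(-60,60,10):
    m=(Q[:,0]>=b0)&(Q[:,0]<b0+10)
    if m.sum()>5: print(b0,m.sum(),np.percentile(Q[m,1],[3,50,97]).round(0))"
```

```text
at [0.5317 0.281  0.1266] [-180.    -0.    83.9] open 0.0601 off [ 0.059  0.037 -0.454] t 45.6 F [0.4 3.6 1.1] g 27.5
scene 189
side 510
foot pts 139 mean a,b [-19.4 -38.1] range a [-31.  -3.] b [-51.  33.]
tilt 24 foot a,b [-16. -38.  -2.] grip at pot z 41.5 off-axis -1.0  med|res| 1.93
-40 27 [-49. -36. -12.]
-30 116 [-39. -23.  19.]
-20 286 [-43. -10.  27.]
-10 93 [-45. -14.  19.]
0 61 [-32.  -0.  17.]
10 52 [-21.   2.  13.]
20 40 [-7.  3.  9.]
30 24 [-1.  3.  7.]
```

That worked: the pot is at 24° as designed, with low force. I'll finish on the edge and set it down.

Request:
servo_tool:
  rows:
    - {"offset": [0.05,0,-0.1],"yaw": 0,"claw": 1}
    - {"offset": [0.06,0,-0.3],"yaw": 0,"claw": 1}
    - {"offset": [0.06,0,-0.46],"yaw": 0,"claw": 1}
    - {"offset": [0.06,0,-0.46],"yaw": 0,"claw": 1}
    - {"offset": [0.02,0,-0.46],"yaw": 0,"claw": 1}
    - {"offset": [-0.03,0,-0.46],"yaw": 0,"claw": 1}
    - {"offset": [-0.07,0,-0.46],"yaw": 0,"claw": 1}
    - {"offset": [-0.07,0,-0.46],"yaw": 0,"claw": 1}

```text
time: 46.7
ee_pos: [0.531, 0.2739, 0.1721]
tcp_rot: [-180.0, 0.0, 83.9]
wrist_force: [0.1, 3.4, -0.9]
opening: 0.0602
grasp_force: 27.4
```

```bash
python3 -c "
from h import *
goto(.5,.19,.056)
Q=tilt(); conefit(Q[(Q[:,0]<45)&(abs(Q[:,1])<45)],th0=10)"
```

```text
at [0.531  0.2739 0.1721] [-180.     0.    83.9] open 0.0602 off [-0.867 -0.219  1.161] t 46.7 F [ 0.1  3.4 -0.9] g 27.4
scene 225
side 537
foot pts 70 mean a,b [-13.  -40.8] range a [-23.  -1.] b [-63. -34.]
tilt 14 foot a,b [ -7. -43.  -2.] grip at pot z 43.8 off-axis -3.8  med|res| 1.73
```

Request:
servo_tool:
  rows:
    - {"offset": [0.05,0,-0.43],"yaw": 0,"claw": 1}
    - {"offset": [0.05,0,-0.43],"yaw": 0,"claw": 1}
    - {"offset": [-0.5,0.45,-0.43],"yaw": 0,"claw": 1}
    - {"offset": [-1,0.9,-0.43],"yaw": 0,"claw": 1}
    - {"offset": [-1,0.9,-0.43],"yaw": 0,"claw": 1}

```text
time: 47.42
ee_pos: [0.6111, 0.1619, 0.2137]
tcp_rot: [-179.9, 0.1, 83.7]
wrist_force: [-0.5, 0.6, -2.0]
opening: 0.0599
grasp_force: 28.1
```

Request:
servo_tool:
  rows:
    - {"offset": [-0.5,0.45,0],"yaw": 0,"claw": 1}
    - {"offset": [-1,0.9,0],"yaw": 0,"claw": 1}
    - {"offset": [-1,0.9,0],"yaw": 0,"claw": 1}
    - {"offset": [-1,0.9,0],"yaw": 0,"claw": 1}

```text
time: 47.92
ee_pos: [0.6887, 0.0562, 0.2142]
tcp_rot: [-179.9, 0.0, 83.9]
wrist_force: [0.4, -0.2, -1.6]
opening: 0.0598
grasp_force: 28.2
```

```bash
python3 -c "
from h import *
goto(.694,.045,.114)
Q=tilt(); conefit(Q[(Q[:,0]<45)&(abs(Q[:,1])<60)],th0=10)"
```

```text
at [0.6887 0.0562 0.2142] [-179.9    0.    83.9] open 0.0598 off [-0.105  0.065  1.002] t 47.92 F [ 0.4 -0.2 -1.6] g 28.2
scene 284
side 443
foot pts 12 mean a,b [-20.5 -37.7] range a [-26. -13.] b [-41. -31.]
tilt 16 foot a,b [ -8. -38.  -1.] grip at pot z 38.8 off-axis -2.6  med|res| 1.70
```

Request:
servo_tool:
  rows:
    - {"offset": [-0.05,0.06,0],"yaw": 0,"claw": 1}
    - {"offset": [-0.05,0.06,0.3],"yaw": 0,"claw": 1}
    - {"offset": [-0.05,0.06,0.6],"yaw": 0,"claw": 1}
    - {"offset": [-0.07,0.06,0.75],"yaw": 0,"claw": 1}
    - {"offset": [-0.09,0.06,0.85],"yaw": 0,"claw": 1}
    - {"offset": [-0.1,0.06,0.92],"yaw": 0,"claw": 1}
    - {"offset": [-0.1,0.06,0.97],"yaw": 0,"claw": 1}
    - {"offset": [-0.1,0.06,0.97],"yaw": 0,"claw": 1}

```text
time: 49.02
ee_pos: [0.6947, 0.0462, 0.1208]
tcp_rot: [179.8, -0.1, 84.0]
wrist_force: [0.2, 1.0, 4.9]
opening: 0.0597
grasp_force: 29.7
```

Request:
servo_tool:
  rows:
    - {"offset": [0,0,0],"yaw": 0,"claw": 0}
    - {"offset": [0,0,0],"yaw": 0,"claw": 0}
    - {"offset": [0,0,0],"yaw": 0,"claw": 0}
    - {"offset": [0,0,-0.3],"yaw": 0,"claw": 0}
    - {"offset": [0,0,-0.6],"yaw": 0,"claw": 0}
    - {"offset": [-0.5,-0.5,-0.6],"yaw": 0,"claw": 0}
    - {"offset": [-0.9,-1,-0.6],"yaw": 0,"claw": 0}
    - {"offset": [-0.9,-1,-0.6],"yaw": 0,"claw": 0}

```text
time: 50.02
ee_pos: [0.5821, -0.0348, 0.1783]
tcp_rot: [-179.9, 0.0, 83.8]
wrist_force: [0.3, 0.6, 0.1]
opening: 0.0856
grasp_force: 0.0
```

```bash
python3 -c "
from h import *
goto(.442,-.123,.15);rims(.12,.138,(.6,.76,-.05,.12));rims()"
```

```text
at [ 0.5821 -0.0348  0.1783] [-179.9    0.    83.8] open 0.0856 off [-1.028 -1.298  0.283] t 50.02 F [0.3 0.6 0.1] g 0.0
scene [0.6951 0.0457 0.028 ] 403 ext [0.062 0.06 ]
side [0.6912 0.0455 0.0281] 212 ext [0.062 0.066]
scene [ 0.4446 -0.122   0.0278] 221 ext [0.064 0.056]
scene [0.6916 0.043  0.0303] 89 ext [0.026 0.057]
side [ 0.4396 -0.1238  0.0279] 170 ext [0.06  0.066]
side [0.6887 0.042  0.0285] 79 ext [0.056 0.032]
```

Three pots are up. Last is pot A at (0.442, -0.123).

Request:
servo_tool:
  rows:
    - {"offset": [-0.5,-0.6,0],"yaw": 0,"claw": 0}
    - {"offset": [-1,-1,0],"yaw": 0,"claw": 0}
    - {"offset": [-1,-1,0],"yaw": 0,"claw": 0}

```text
time: 50.6
ee_pos: [0.4743, -0.123, 0.1786]
tcp_rot: [180.0, 0.0, 83.9]
wrist_force: [0.4, 0.1, -0.1]
opening: 0.0857
grasp_force: 0.0
```

Request:
servo_tool:
  rows:
    - {"offset": [-0.03,-0.3,0],"yaw": 0,"claw": 0}
    - {"offset": [-0.03,-0.3,0.3],"yaw": 0,"claw": 0}
    - {"offset": [-0.03,-0.3,0.8],"yaw": 0,"claw": 0}
    - {"offset": [-0.03,-0.3,0.8],"yaw": 0,"claw": 0}

```text
time: 51.1
ee_pos: [0.4438, -0.1208, 0.0954]
tcp_rot: [-179.7, -0.1, 84.0]
wrist_force: [0.1, -0.2, 0.5]
opening: 0.0854
grasp_force: 0.0
```

```bash
python3 -c "
from h import *
goto(.442,-.123,.047)"
```

```text
at [ 0.4438 -0.1208  0.0954] [-1.797e+02 -1.000e-01  8.400e+01] open 0.0854 off [-0.024 -0.016  0.484] t 51.1 F [ 0.1 -0.2  0.5] g 0.0
```

Request:
servo_tool:
  rows:
    - {"offset": [-0.02,-0.02,0.3],"yaw": 0,"claw": 0}
    - {"offset": [-0.02,-0.02,0.48],"yaw": 0,"claw": 0}
    - {"offset": [-0.02,-0.02,0.48],"yaw": 0,"claw": 0}
    - {"offset": [-0.02,-0.02,0.48],"yaw": 0,"claw": 1}
    - {"offset": [-0.02,-0.02,0.48],"yaw": 0,"claw": 1}
    - {"offset": [-0.02,-0.02,0.48],"yaw": 0,"claw": 1}
    - {"offset": [-0.02,-0.02,0.48],"yaw": 0,"claw": 1}
    - {"offset": [-0.02,-0.02,0.48],"yaw": 0,"claw": 1}
    - {"offset": [0,0,0],"yaw": 0,"claw": 1}
    - {"offset": [0,0,-0.4],"yaw": 0,"claw": 1}
    - {"offset": [0,0,-0.8],"yaw": 0,"claw": 1}
    - {"offset": [0,0,-0.8],"yaw": 0,"claw": 1}

```text
time: 52.6
ee_pos: [0.4462, -0.1222, 0.1819]
tcp_rot: [179.7, 0.1, 83.9]
wrist_force: [-0.6, -0.5, -2.1]
opening: 0.0589
grasp_force: 28.4
```

Request:
servo_tool:
  rows:
    - {"offset": [0.5,0.25,0],"yaw": 0,"claw": 1}
    - {"offset": [1,0.51,0],"yaw": 0,"claw": 1}
    - {"offset": [1,0.51,0],"yaw": 0,"claw": 1}

```text
time: 52.98
ee_pos: [0.5069, -0.0251, 0.1769]
tcp_rot: [-179.9, -0.0, 84.2]
wrist_force: [0.3, -0.5, -1.4]
opening: 0.0586
grasp_force: 28.7
```

Request:
servo_tool:
  rows:
    - {"offset": [0.5,0,0],"yaw": 0,"claw": 1}
    - {"offset": [1,0,0],"yaw": 0,"claw": 1}
    - {"offset": [1,0,0],"yaw": 0,"claw": 1}

```text
time: 53.35
ee_pos: [0.5161, 0.0737, 0.1774]
tcp_rot: [-179.9, 0.0, 84.1]
wrist_force: [-0.1, -1.2, -1.5]
opening: 0.059
grasp_force: 28.9
```

Request:
servo_tool:
  rows:
    - {"offset": [0.5,0,0],"yaw": 0,"claw": 1}
    - {"offset": [1,0,0],"yaw": 0,"claw": 1}
    - {"offset": [1,0,0],"yaw": 0,"claw": 1}

```text
time: 53.72
ee_pos: [0.5269, 0.1725, 0.1774]
tcp_rot: [-179.9, 0.0, 84.1]
wrist_force: [0.7, -0.0, -1.5]
opening: 0.0589
grasp_force: 28.9
```

```bash
python3 -c "
from h import *
goto(.5368,.2882,.176)"
```

```text
at [0.5269 0.1725 0.1774] [-179.9    0.    84.1] open 0.0589 off [ 1.161 -0.021  0.014] t 53.73 F [ 0.7 -0.  -1.5] g 28.9
```

Request:
servo_tool:
  rows:
    - {"offset": [0.2,0,0],"yaw": 0,"claw": 1}
    - {"offset": [0.4,0,0],"yaw": 0,"claw": 1}
    - {"offset": [0.48,0,0],"yaw": 0,"claw": 1}
    - {"offset": [0.56,0,0],"yaw": 0,"claw": 1}
    - {"offset": [0.64,0,0],"yaw": 0,"claw": 1}
    - {"offset": [0.72,0,0],"yaw": 0,"claw": 1}
    - {"offset": [0.76,0,0],"yaw": 0,"claw": 1}

```text
time: 54.6
ee_pos: [0.5348, 0.2459, 0.1792]
tcp_rot: [180.0, 0.1, 83.9]
wrist_force: [-5.2, -7.3, 6.5]
opening: 0.058
grasp_force: 25.6
```

Request:
servo_tool:
  rows:
    - {"offset": [0.08,0,0],"yaw": 0,"claw": 1}
    - {"offset": [0.16,0,0],"yaw": 0,"claw": 1}
    - {"offset": [0.24,0,0],"yaw": 0,"claw": 1}
    - {"offset": [0.32,0,0],"yaw": 0,"claw": 1}
    - {"offset": [0.4,0,0],"yaw": 0,"claw": 1}
    - {"offset": [0.4,0,0.1],"yaw": 0,"claw": 1}
    - {"offset": [0.4,0,0.18],"yaw": 0,"claw": 1}
    - {"offset": [0.4,0,0.26],"yaw": 0,"claw": 1}
    - {"offset": [0.4,0,0.34],"yaw": 0,"claw": 1}
    - {"offset": [0.4,0,0.4],"yaw": 0,"claw": 1}
    - {"offset": [0.4,0,0.4],"yaw": 0,"claw": 1}
    - {"offset": [0.4,0,0.4],"yaw": 0,"claw": 1}

```text
time: 56.1
ee_pos: [0.54, 0.2883, 0.1392]
tcp_rot: [179.9, -0.2, 84.0]
wrist_force: [2.7, 5.1, 3.2]
opening: 0.0579
grasp_force: 32.4
```

Request:
servo_tool:
  rows:
    - {"offset": [0,0,-0.06],"yaw": 0,"claw": 1}
    - {"offset": [0,0,0.01],"yaw": 0,"claw": 1}
    - {"offset": [0,0,0.01],"yaw": 0,"claw": 1}
    - {"offset": [0,0,0.01],"yaw": 0,"claw": 1}

```text
time: 56.6
ee_pos: [0.5396, 0.2869, 0.1374]
tcp_rot: [180.0, -0.1, 84.0]
wrist_force: [2.4, 5.2, 1.7]
opening: 0.0583
grasp_force: 32.0
```

```bash
python3 -c "
from h import *
goto(.5,.2,.226)
p,d,W=look('side');s=cv2.cvtColor(p,cv2.COLOR_RGB2HSV);x,y,z=W[...,0],W[...,1],W[...,2]
m=((s[...,0]>12)&(s[...,0]<30)&(s[...,1]>100)&(x>.42)&(x<.64)&(y>.25)&(y<.44)&(z<.1)).astype(np.uint8)
k,l,st,_=cv2.connectedComponentsWithStats(m);print([(st[j].tolist(),np.round(np.median(W[l==j],0),3).tolist()) for j in range(1,k) if st[j,4]>10])
Q=tilt();conefit(Q[(Q[:,0]<0)&(abs(Q[:,1])<60)])"
```

```text
at [0.5396 0.2869 0.1374] [ 1.8e+02 -1.0e-01  8.4e+01] open 0.0583 off [-0.906 -0.302 -0.886] t 56.6 F [2.4 5.2 1.7] g 32.0
[([298, 357, 10, 12, 81], [0.532, 0.307, 0.021]), ([267, 370, 10, 10, 81], [0.589, 0.35, 0.021]), ([300, 375, 11, 13, 90], [0.514, 0.35, 0.021])]
scene 395
side 245
foot pts 486 mean a,b [-18.8  40.5] range a [-48.  21.] b [-66.  67.]
tilt 172 foot a,b [-32.  51.   2.] grip at pot z 55.1 off-axis -24.0  med|res| 2.21
```

All three bushes are on the hopper floor. I'll repeat the same lay-down, regrip and righting.

Request:
servo_tool:
  rows:
    - {"offset": [0,0,-0.4],"yaw": 0,"claw": 1}
    - {"offset": [0,0,-0.8],"yaw": 0,"claw": 1}
    - {"offset": [-0.4,-0.3,-0.8],"yaw": 0,"claw": 1}
    - {"offset": [-0.88,-0.3,-0.8],"yaw": 0,"claw": 1}
    - {"offset": [-0.88,-0.3,-0.8],"yaw": 0,"claw": 1}
    - {"offset": [-0.88,-0.3,-0.2],"yaw": 0,"claw": 1}
    - {"offset": [-0.88,-0.3,0.2],"yaw": 0,"claw": 1}
    - {"offset": [-0.88,-0.3,0.2],"yaw": 0,"claw": 1}

```text
time: 57.75
ee_pos: [0.4982, 0.2016, 0.1138]
tcp_rot: [-179.6, 0.2, 83.9]
wrist_force: [0.4, -0.3, -0.2]
opening: 0.0577
grasp_force: 31.7
```

Request:
servo_tool:
  rows:
    - {"offset": [0,0,0.4],"yaw": 0,"claw": 1}
    - {"offset": [0,0,0.8],"yaw": 0,"claw": 1}
    - {"offset": [0,0,0.93],"yaw": 0,"claw": 1}
    - {"offset": [0,0,0.93],"yaw": 0,"claw": 1}
    - {"offset": [0,0,0.93],"yaw": 0,"claw": 0}
    - {"offset": [0,0,0.93],"yaw": 0,"claw": 0}
    - {"offset": [0,0,0.93],"yaw": 0,"claw": 0}
    - {"offset": [0,0,0.93],"yaw": 0,"claw": 0}
    - {"offset": [0,0,0.93],"yaw": 0,"claw": 0}
    - {"offset": [0,0,0.93],"yaw": 0,"claw": 0}

```text
time: 59.0
ee_pos: [0.5002, 0.2021, 0.0243]
tcp_rot: [-180.0, 0.0, 83.9]
wrist_force: [-0.7, 0.5, 0.5]
opening: 0.0853
grasp_force: 0.0
```

```bash
python3 -c "
from h import *
goto(.5,.2,.024)
Q=tilt(); z=1000*(get_obs()['ee_pos'][2]-.003);Q=Q[(Q[:,1]+z>3)&(Q[:,1]<42)&(Q[:,0]<30)];conefit(Q,th0=75)"
```

```text
at [0.5002 0.2021 0.0243] [-180.     0.    83.9] open 0.0853 off [-0.022  0.     0.003] t 59.0 F [-0.7  0.5  0.5] g 0.0
scene 444
side 477
foot pts 829 mean a,b [10.6 22.2] range a [-72.  68.] b [-21.  66.]
tilt 68 foot a,b [-74.  -8.   3.] grip at pot z 71.5 off-axis 20.1  med|res| 1.56
```

Request:
servo_tool:
  rows:
    - {"offset": [-0.15,0,-0.02],"yaw": 0,"claw": 0}
    - {"offset": [-0.3,0,-0.02],"yaw": 0,"claw": 0}
    - {"offset": [-0.3,0,-0.02],"yaw": 0,"claw": 0}
    - {"offset": [-0.3,0,-0.02],"yaw": 0,"claw": 1}
    - {"offset": [-0.3,0,-0.02],"yaw": 0,"claw": 1}
    - {"offset": [-0.3,0,-0.02],"yaw": 0,"claw": 1}
    - {"offset": [-0.3,0,-0.02],"yaw": 0,"claw": 1}
    - {"offset": [-0.3,0,-0.02],"yaw": 0,"claw": 1}
    - {"offset": [-0.3,0,-0.5],"yaw": 0,"claw": 1}
    - {"offset": [-0.3,0,-1],"yaw": 0,"claw": 1}
    - {"offset": [-0.3,0,-1],"yaw": 0,"claw": 1}

```text
time: 60.48
ee_pos: [0.4987, 0.1731, 0.1282]
tcp_rot: [179.7, -0.2, 84.0]
wrist_force: [0.9, 0.2, -1.4]
opening: 0.0581
grasp_force: 30.4
```

Request:
servo_tool:
  rows:
    - {"offset": [0,0.23,-0.5],"yaw": 0,"claw": 1}
    - {"offset": [0,0.23,-0.96],"yaw": 0,"claw": 1}
    - {"offset": [0.3,0.23,-0.96],"yaw": 0,"claw": 1}
    - {"offset": [0.6,0.23,-0.96],"yaw": 0,"claw": 1}
    - {"offset": [1,0.23,-0.96],"yaw": 0,"claw": 1}
    - {"offset": [1,0.23,-0.96],"yaw": 0,"claw": 1}

```text
time: 61.22
ee_pos: [0.5301, 0.2714, 0.2181]
tcp_rot: [-179.9, 0.1, 84.1]
wrist_force: [-0.3, -0.5, -1.6]
opening: 0.0581
grasp_force: 30.3
```

```bash
python3 -c "
from h import *
goto(.5351,.3165,.0865)
Q=tilt(); conefit(Q[(Q[:,0]<10)&(abs(Q[:,1])<45)],th0=70)"
```

```text
at [0.5301 0.2714 0.2181] [-1.799e+02  1.000e-01  8.410e+01] open 0.0581 off [0.454 0.004 1.316] t 61.23 F [-0.3 -0.5 -1.6] g 30.3
scene 427
side 551
foot pts 93 mean a,b [-40.4  -3.6] range a [-48. -20.] b [-68.  14.]
tilt 70 foot a,b [-45.  -8.  -0.] grip at pot z 44.6 off-axis 8.2  med|res| 1.47
```

Request:
servo_tool:
  rows:
    - {"offset": [0.3,0,0],"yaw": 0,"claw": 1}
    - {"offset": [0.46,0,0],"yaw": 0,"claw": 1}
    - {"offset": [0.46,0,0.3],"yaw": 0,"claw": 1}
    - {"offset": [0.46,0,0.6],"yaw": 0,"claw": 1}
    - {"offset": [0.46,0,0.95],"yaw": 0,"claw": 1}
    - {"offset": [0.46,0,0.95],"yaw": 0,"claw": 1}

```text
time: 62.08
ee_pos: [0.534, 0.3137, 0.1225]
tcp_rot: [-179.8, 0.2, 83.9]
wrist_force: [-0.2, -0.2, 0.0]
opening: 0.0579
grasp_force: 30.2
```

Request:
servo_tool:
  rows:
    - {"offset": [0,0,0.2],"yaw": 0,"claw": 1}
    - {"offset": [0,0,0.38],"yaw": 0,"claw": 1}
    - {"offset": [0,0,0.38],"yaw": 0,"claw": 1}

```text
time: 62.45
ee_pos: [0.5349, 0.3146, 0.0865]
tcp_rot: [-179.9, 0.1, 83.9]
wrist_force: [-0.2, 0.1, -1.1]
opening: 0.0577
grasp_force: 30.3
```

Request:
servo_tool:
  rows:
    - {"offset": [-0.08,0,0],"yaw": 0,"claw": 1}
    - {"offset": [-0.14,0,0],"yaw": 0,"claw": 1}
    - {"offset": [-0.15,0,-0.05],"yaw": 0,"claw": 1}
    - {"offset": [-0.16,0,-0.09],"yaw": 0,"claw": 1}
    - {"offset": [-0.18,0,-0.14],"yaw": 0,"claw": 1}
    - {"offset": [-0.2,0,-0.19],"yaw": 0,"claw": 1}
    - {"offset": [-0.25,0,-0.27],"yaw": 0,"claw": 1}
    - {"offset": [-0.28,0,-0.31],"yaw": 0,"claw": 1}
    - {"offset": [-0.32,0,-0.35],"yaw": 0,"claw": 1}
    - {"offset": [-0.36,0,-0.39],"yaw": 0,"claw": 1}
    - {"offset": [-0.36,0,-0.39],"yaw": 0,"claw": 1}

```text
time: 63.82
ee_pos: [0.5319, 0.2792, 0.1272]
tcp_rot: [179.9, -0.1, 83.9]
wrist_force: [0.4, 3.7, 0.8]
opening: 0.0581
grasp_force: 27.7
```

```bash
python3 -c "
from h import *
goto(.5317,.281,.1266)
Q=tilt(); conefit(Q[(Q[:,0]<45)&(abs(Q[:,1])<45)],th0=40)"
```

```text
at [0.5319 0.2792 0.1272] [ 1.799e+02 -1.000e-01  8.390e+01] open 0.0581 off [ 0.018 -0.004  0.006] t 63.83 F [0.4 3.7 0.8] g 27.7
scene 170
side 498
foot pts 63 mean a,b [-19.  -36.9] range a [-29.  -2.] b [-51.  67.]
tilt 23 foot a,b [-13. -35.  -3.] grip at pot z 37.2 off-axis -1.8  med|res| 1.72
```

Request:
servo_tool:
  rows:
    - {"offset": [0.06,0,-0.1],"yaw": 0,"claw": 1}
    - {"offset": [0.08,0,-0.3],"yaw": 0,"claw": 1}
    - {"offset": [0.08,0,-0.46],"yaw": 0,"claw": 1}
    - {"offset": [0.08,0,-0.46],"yaw": 0,"claw": 1}
    - {"offset": [0.03,0,-0.46],"yaw": 0,"claw": 1}
    - {"offset": [-0.02,0,-0.46],"yaw": 0,"claw": 1}
    - {"offset": [-0.07,0,-0.46],"yaw": 0,"claw": 1}
    - {"offset": [-0.07,0,-0.46],"yaw": 0,"claw": 1}
    - {"offset": [-0.02,0,-0.9],"yaw": 0,"claw": 1}
    - {"offset": [-0.02,0,-0.9],"yaw": 0,"claw": 1}

```text
time: 65.18
ee_pos: [0.5321, 0.2775, 0.2191]
tcp_rot: [179.8, -0.1, 83.9]
wrist_force: [-0.0, 0.5, -1.6]
opening: 0.0581
grasp_force: 28.3
```

Request:
servo_tool:
  rows:
    - {"offset": [0,0,-0.04],"yaw": 0,"claw": 1}
    - {"offset": [-0.5,0.45,-0.04],"yaw": 0,"claw": 1}
    - {"offset": [-1,0.9,-0.04],"yaw": 0,"claw": 1}
    - {"offset": [-1,0.9,-0.04],"yaw": 0,"claw": 1}

```text
time: 65.68
ee_pos: [0.6115, 0.1648, 0.2183]
tcp_rot: [-179.9, 0.1, 83.7]
wrist_force: [-0.4, 0.6, -1.5]
opening: 0.058
grasp_force: 28.2
```

Request:
servo_tool:
  rows:
    - {"offset": [-0.5,0.45,0],"yaw": 0,"claw": 1}
    - {"offset": [-1,0.9,0],"yaw": 0,"claw": 1}
    - {"offset": [-1,0.9,0],"yaw": 0,"claw": 1}
    - {"offset": [-1,0.9,0],"yaw": 0,"claw": 1}

```text
time: 66.18
ee_pos: [0.6889, 0.0592, 0.219]
tcp_rot: [-179.9, 0.0, 83.9]
wrist_force: [0.1, -0.0, -1.7]
opening: 0.0575
grasp_force: 28.3
```

```bash
python3 -c "
from h import *
goto(.694,.045,.135)
Q=tilt(); conefit(Q[(Q[:,0]<45)&(abs(Q[:,1])<60)],th0=10)"
```

```text
at [0.6889 0.0592 0.219 ] [-179.9    0.    83.9] open 0.0575 off [-0.135  0.065  0.84 ] t 66.17 F [ 0.1 -0.  -1.7] g 28.3
scene 349
side 459
foot pts 12 mean a,b [20.4 -4.5] range a [-23.  41.] b [-38.  14.]
tilt 16 foot a,b [ -4. -32.  -1.] grip at pot z 31.7 off-axis -5.1  med|res| 1.66
```

Request:
servo_tool:
  rows:
    - {"offset": [-0.07,0.06,0],"yaw": 0,"claw": 1}
    - {"offset": [-0.07,0.06,0.2],"yaw": 0,"claw": 1}
    - {"offset": [-0.08,0.06,0.45],"yaw": 0,"claw": 1}
    - {"offset": [-0.1,0.06,0.6],"yaw": 0,"claw": 1}
    - {"offset": [-0.12,0.06,0.72],"yaw": 0,"claw": 1}
    - {"offset": [-0.13,0.06,0.8],"yaw": 0,"claw": 1}
    - {"offset": [-0.13,0.06,0.84],"yaw": 0,"claw": 1}
    - {"offset": [-0.13,0.06,0.84],"yaw": 0,"claw": 1}

```text
time: 67.28
ee_pos: [0.6947, 0.0461, 0.1445]
tcp_rot: [179.5, -0.1, 83.9]
wrist_force: [-10.9, -0.3, 36.8]
opening: 0.0579
grasp_force: 46.2
```

Request:
servo_tool:
  rows:
    - {"offset": [0,0,0],"yaw": 0,"claw": 0}
    - {"offset": [0,0,0],"yaw": 0,"claw": 0}
    - {"offset": [0,0,0],"yaw": 0,"claw": 0}
    - {"offset": [0,0,-0.3],"yaw": 0,"claw": 0}
    - {"offset": [0,0,-0.7],"yaw": 0,"claw": 0}
    - {"offset": [-0.5,-0.5,-0.7],"yaw": 0,"claw": 0}
    - {"offset": [-1,-1,-0.7],"yaw": 0,"claw": 0}
    - {"offset": [-1,-1,-0.7],"yaw": 0,"claw": 0}

```text
time: 68.28
ee_pos: [0.5815, -0.0448, 0.2062]
tcp_rot: [-179.9, 0.0, 83.8]
wrist_force: [0.5, 0.2, -0.2]
opening: 0.0855
grasp_force: 0.0
```

```bash
cat > tr.py <<'E'
from h import *
for n in ("scene","side"):
    p,d,W=look(n);x,y,z=W[...,0],W[...,1],W[...,2];r,g,b=[p[...,c].astype(int) for c in range(3)]
    gm=(g>r*1.5)&(g>b*1.3)&(x<.64)&(x>.35)&(y<-.15)&(y>-.55)
    gm=cv2.erode(gm.astype(np.uint8),np.ones((2,2)))>0
    q=W[gm&(z>.066)&(z<.079)][:,:2];print(n,len(q))
    rc=cv2.minAreaRect(q.astype(np.float32));print(np.round(rc[0],4),np.round(rc[1],4),round(rc[2],1),np.round(cv2.boxPoints(rc),3).tolist())
    q=W[gm&(z>.005)&(z<.079)];rc=cv2.minAreaRect(q[:,:2].astype(np.float32));print("all",np.round(rc[0],4),np.round(rc[1],4),round(rc[2],1),np.round(cv2.boxPoints(rc),3).tolist())
    # side walls: per y-slice extreme x of top edge
    q=W[gm&(z>.064)&(z<.079)]
    for y0 in np.arange(-.42,-.28,.02):
        m=(q[:,1]>y0)&(q[:,1]<y0+.02)
        if m.sum()>4:print(round(y0,2),m.sum(),np.percentile(q[m,0],[2,50,98]).round(3))
E
python3 -c "
from h import *
goto(.5,-.2,.2);rims(.138,.156,(.6,.76,-.05,.12));import tr"
```

```text
at [ 0.5815 -0.0448  0.2062] [-179.9    0.    83.8] open 0.0855 off [-1.631 -0.644  0.062] t 68.28 F [ 0.5  0.2 -0.2] g 0.0
scene [0.6965 0.0466 0.028 ] 430 ext [0.062 0.06 ]
side [0.6914 0.0454 0.0282] 217 ext [0.063 0.066]
scene 448
[ 0.5182 -0.354 ] [0.1082 0.1324] 6.9 [[0.4560000002384186, -0.29499998688697815], [0.47200000286102295, -0.4259999990463257], [0.5799999833106995, -0.4129999876022339], [0.5640000104904175, -0.28200000524520874]]
all [ 0.5208 -0.3712] [0.1086 0.1683] 7.3 [[0.4560000002384186, -0.29499998688697815], [0.4779999852180481, -0.4620000123977661], [0.5849999785423279, -0.4480000138282776], [0.5640000104904175, -0.2809999883174896]]
-0.42 54 [0.473 0.477 0.579]
-0.4 73 [0.47  0.571 0.577]
-0.38 69 [0.468 0.473 0.574]
-0.36 60 [0.466 0.567 0.572]
-0.34 70 [0.461 0.563 0.569]
-0.32 71 [0.459 0.562 0.567]
-0.3 120 [0.463 0.525 0.564]
side 92
[ 0.5096 -0.3305] [0.1021 0.0898] 9.7 [[0.4519999921321869, -0.29499998688697815], [0.46700000762939453, -0.382999986410141], [0.5669999718666077, -0.3659999966621399], [0.5519999861717224, -0.27799999713897705]]
all [ 0.5139 -0.3702] [0.1066 0.1779] 6.3 [[0.45100000500679016, -0.2879999876022339], [0.47099998593330383, -0.46399998664855957], [0.5770000219345093, -0.453000009059906], [0.5569999814033508, -0.2759999930858612]]
-0.38 7 [0.464 0.466 0.565]
-0.36 10 [0.46  0.513 0.566]
-0.34 9 [0.458 0.461 0.561]
-0.32 14 [0.456 0.46  0.479]
-0.3 65 [0.458 0.5   0.547]
```

All four pots are nested, with the top rim level at about 146 mm. Now the tray, which hasn't moved: first turn the tool so its x axis follows the tray's front direction.

Request:
servo_tool:
  rows:
    - {"offset": [-0.5,-0.1,0],"yaw": 0.06,"claw": 0}
    - {"offset": [-1,-0.1,0],"yaw": 0.12,"claw": 0}
    - {"offset": [-1,-0.1,0],"yaw": 0.18,"claw": 0.3}
    - {"offset": [-1,-0.1,0],"yaw": 0.23,"claw": 0.55}
    - {"offset": [-1,-0.1,0],"yaw": 0.29,"claw": 0.55}
    - {"offset": [-1,-0.1,0],"yaw": 0.35,"claw": 0.55}
    - {"offset": [-1,-0.1,0],"yaw": 0.41,"claw": 0.55}
    - {"offset": [-1,-0.1,0],"yaw": 0.464,"claw": 0.55}
    - {"offset": [-1,-0.1,0],"yaw": 0.464,"claw": 0.55}

```text
time: 69.6
ee_pos: [0.5644, -0.1407, 0.2057]
tcp_rot: [-180.0, 0.0, 0.6]
wrist_force: [0.0, -0.3, -0.5]
opening: 0.0384
grasp_force: 0.0
```

Request:
servo_tool:
  rows:
    - {"offset": [0,0.5,0],"yaw": 0.06,"claw": 0.55}
    - {"offset": [0,1,0],"yaw": 0.12,"claw": 0.55}
    - {"offset": [0,1,0],"yaw": 0.18,"claw": 0.55}
    - {"offset": [0,1,0],"yaw": 0.23,"claw": 0.55}
    - {"offset": [0,1,0],"yaw": 0.29,"claw": 0.55}
    - {"offset": [0,1,0],"yaw": 0.35,"claw": 0.55}
    - {"offset": [0,1,0],"yaw": 0.41,"claw": 0.55}
    - {"offset": [0,1,0],"yaw": 0.464,"claw": 0.55}
    - {"offset": [0,1,0],"yaw": 0.464,"claw": 0.55}

```text
time: 70.72
ee_pos: [0.4456, -0.3716, 0.2058]
tcp_rot: [-168.7, 2.3, -44.6]
wrist_force: [0.5, 0.1, 0.6]
opening: 0.0383
grasp_force: 0.0
```

```bash
python3 -c "
from h import *
print(np.round(get_obs()['q'],1))
goto(.568,-.362,.1);goto(.568,-.362,.065)"
```

```text
[-44.9  10.4  10.2  92.2  11.2 179.7]
at [ 0.4456 -0.3716  0.2058] [-168.7    2.3  -44.6] open 0.0383 off [ 0.805 -0.928  1.058] t 70.72 F [0.5 0.1 0.6] g 0.0
at [ 0.4456 -0.3716  0.2058] [-168.7    2.3  -44.6] open 0.0383 off [ 0.805 -0.928  1.408] t 70.72 F [0.5 0.1 0.6] g 0.0
```

Joint 6 runs the other way from what I assumed and hit its limit. I'll unwind and take the tray at yaw 97°, which is the same grasp turned by half a turn.

Request:
servo_tool:
  rows:
    - {"offset": [0,0,0],"yaw": -0.06,"claw": 0.55}
    - {"offset": [0,0,0],"yaw": -0.12,"claw": 0.55}
    - {"offset": [0,0,0],"yaw": -0.18,"claw": 0.55}
    - {"offset": [0,0,0],"yaw": -0.23,"claw": 0.55}
    - {"offset": [0,0,0],"yaw": -0.29,"claw": 0.55}
    - {"offset": [0,0,0],"yaw": -0.35,"claw": 0.55}
    - {"offset": [0,0,0],"yaw": -0.41,"claw": 0.55}
    - {"offset": [0,0,0],"yaw": -0.464,"claw": 0.55}
    - {"offset": [0,0,0],"yaw": -0.464,"claw": 0.55}

```text
time: 71.85
ee_pos: [0.446, -0.3711, 0.2059]
tcp_rot: [-176.4, -10.9, 38.3]
wrist_force: [0.7, -0.6, 0.0]
opening: 0.0384
grasp_force: 0.0
```

```bash
python3 -c "
from h import *
print(np.round(get_obs()['q'],1))
goto(.568,-.362,.1)"
```

```text
[-44.8  10.4  10.2  92.2  11.2  96.3]
at [ 0.446  -0.3711  0.2059] [-176.4  -10.9   38.3] open 0.0384 off [1.014 0.685 1.059] t 71.85 F [ 0.7 -0.6  0. ] g 0.0
```

Hitting that limit left the commanded tool axis tilted 11°. I'll try removing it by working against the opposite joint 6 limit.

Request:
servo_tool:
  rows:
    - {"offset": [0,0,0],"yaw": -0.06,"claw": 0.55}
    - {"offset": [0,0,0],"yaw": -0.12,"claw": 0.55}
    - {"offset": [0,0,0],"yaw": -0.18,"claw": 0.55}
    - {"offset": [0,0,0],"yaw": -0.23,"claw": 0.55}
    - {"offset": [0,0,0],"yaw": -0.29,"claw": 0.55}
    - {"offset": [0,0,0],"yaw": -0.35,"claw": 0.55}
    - {"offset": [0,0,0],"yaw": -0.41,"claw": 0.55}
    - {"offset": [0,0,0],"yaw": -0.47,"claw": 0.55}
    - {"offset": [0,0,0],"yaw": -0.53,"claw": 0.55}
    - {"offset": [0,0,0],"yaw": -0.59,"claw": 0.55}
    - {"offset": [0,0,0],"yaw": -0.65,"claw": 0.55}
    - {"offset": [0,0,0],"yaw": -0.7,"claw": 0.55}

```text
time: 73.35
ee_pos: [0.4458, -0.3711, 0.206]
tcp_rot: [169.1, 3.5, 164.4]
wrist_force: [-0.3, -0.2, -0.3]
opening: 0.0383
grasp_force: 0.0
```

Request:
servo_tool:
  rows:
    - {"offset": [0,0,0],"yaw": -0.06,"claw": 0.55}
    - {"offset": [0,0,0],"yaw": -0.12,"claw": 0.55}
    - {"offset": [0,0,0],"yaw": -0.18,"claw": 0.55}
    - {"offset": [0,0,0],"yaw": -0.23,"claw": 0.55}
    - {"offset": [0,0,0],"yaw": -0.29,"claw": 0.55}
    - {"offset": [0,0,0],"yaw": -0.35,"claw": 0.55}
    - {"offset": [0,0,0],"yaw": -0.41,"claw": 0.55}
    - {"offset": [0,0,0],"yaw": -0.47,"claw": 0.55}
    - {"offset": [0,0,0],"yaw": -0.53,"claw": 0.55}
    - {"offset": [0,0,0],"yaw": -0.59,"claw": 0.55}
    - {"offset": [0,0,0],"yaw": -0.65,"claw": 0.55}
    - {"offset": [0,0,0],"yaw": -0.7,"claw": 0.55}

```text
time: 74.85
ee_pos: [0.4458, -0.3711, 0.2061]
tcp_rot: [-170.7, 6.7, -68.7]
wrist_force: [0.3, 0.2, 0.9]
opening: 0.0383
grasp_force: 0.0
```

```bash
cat >> h.py <<'E'
from scipy.spatial.transform import Rotation as Rn
def axis():
    o=get_obs();R=Rn.from_euler("xyz",o["tcp_rot"],degrees=True).as_matrix()
    print("q",np.round(o["q"],1),"toolz",R[:,2].round(3),"toolx",R[:,0].round(3),"tooly",R[:,1].round(3),"pos",np.round(o["ee_pos"],4),"t",round(o["time"],2))
E
python3 -c "
from h import *
axis()"
```

```text
q [ -44.8   10.3   10.2   92.2   11.2 -155.8] toolz [ 0.108  0.166 -0.98 ] toolx [ 0.36  -0.926 -0.117] tooly [-0.927 -0.34  -0.16 ] pos [ 0.4458 -0.3711  0.2061] t 74.85
```

Request:
servo_tool:
  rows:
    - {"offset": [-0.2,-0.3,0.07],"yaw": -0.05,"claw": 0.55}
    - {"offset": [-0.37,-0.56,0.13],"yaw": -0.1,"claw": 0.55}
    - {"offset": [-0.37,-0.56,0.13],"yaw": -0.15,"claw": 0.55}
    - {"offset": [-0.37,-0.56,0.13],"yaw": -0.2,"claw": 0.55}
    - {"offset": [-0.37,-0.56,0.13],"yaw": -0.25,"claw": 0.55}
    - {"offset": [-0.37,-0.56,0.13],"yaw": -0.285,"claw": 0.55}
    - {"offset": [-0.37,-0.56,0.13],"yaw": -0.285,"claw": 0.55}

```text
time: 75.72
ee_pos: [0.534, -0.2181, 0.2069]
tcp_rot: [-172.1, -2.7, -26.0]
wrist_force: [0.2, 0.4, 0.5]
opening: 0.0382
grasp_force: 0.0
```

```bash
python3 -c "
from h import *
axis()"
```

```text
q [ -25.8    5.1    4.7   86.9    7.9 -179.8] toolz [ 0.103  0.103 -0.989] toolx [ 0.898 -0.438  0.048] tooly [-0.428 -0.893 -0.138] pos [ 0.534  -0.2181  0.2069] t 75.72
```

Request:
servo_tool:
  rows:
    - {"offset": [-0.16,0.46,-0.07],"yaw": -0.03,"claw": 0.55}
    - {"offset": [-0.32,0.92,-0.14],"yaw": -0.08,"claw": 0.55}
    - {"offset": [-0.32,0.92,-0.14],"yaw": -0.12,"claw": 0.55}
    - {"offset": [-0.32,0.92,-0.14],"yaw": -0.12,"claw": 0.55}

```text
time: 76.22
ee_pos: [0.5152, -0.1283, 0.2066]
tcp_rot: [-177.7, -5.0, -15.2]
wrist_force: [0.9, -0.2, 0.2]
opening: 0.0384
grasp_force: 0.0
```

```bash
python3 -c "
from h import *
axis()"
```

```text
q [ -15.1   -3.2   -3.6   84.6    2.2 -179.9] toolz [ 0.094  0.015 -0.995] toolx [ 0.961 -0.262  0.087] tooly [-0.259 -0.965 -0.039] pos [ 0.5152 -0.1283  0.2066] t 76.22
```

Request:
servo_tool:
  rows:
    - {"offset": [0,0,0],"yaw": 0.059,"claw": 0.55}
    - {"offset": [0,0,0],"yaw": 0.118,"claw": 0.55}
    - {"offset": [0,0,0],"yaw": 0.177,"claw": 0.55}
    - {"offset": [0,0,0],"yaw": 0.236,"claw": 0.55}
    - {"offset": [0,0,0],"yaw": 0.295,"claw": 0.55}
    - {"offset": [0,0,0],"yaw": 0.354,"claw": 0.55}
    - {"offset": [0,0,0],"yaw": 0.413,"claw": 0.55}
    - {"offset": [0,0,0],"yaw": 0.472,"claw": 0.55}
    - {"offset": [0,0,0],"yaw": 0.531,"claw": 0.55}
    - {"offset": [0,0,0],"yaw": 0.59,"claw": 0.55}
    - {"offset": [0,0,0],"yaw": 0.649,"claw": 0.55}
    - {"offset": [0,0,0],"yaw": 0.69,"claw": 0.55}

```text
time: 77.72
ee_pos: [0.5152, -0.1293, 0.2064]
tcp_rot: [-177.2, 4.7, -139.6]
wrist_force: [0.2, -0.6, 0.4]
opening: 0.0385
grasp_force: 0.0
```

Request:
servo_tool:
  rows:
    - {"offset": [0,0,0],"yaw": 0.059,"claw": 0.55}
    - {"offset": [0,0,0],"yaw": 0.118,"claw": 0.55}
    - {"offset": [0,0,0],"yaw": 0.177,"claw": 0.55}
    - {"offset": [0,0,0],"yaw": 0.236,"claw": 0.55}
    - {"offset": [0,0,0],"yaw": 0.295,"claw": 0.55}
    - {"offset": [0,0,0],"yaw": 0.354,"claw": 0.55}
    - {"offset": [0,0,0],"yaw": 0.413,"claw": 0.55}
    - {"offset": [0,0,0],"yaw": 0.472,"claw": 0.55}
    - {"offset": [0,0,0],"yaw": 0.531,"claw": 0.55}
    - {"offset": [0,0,0],"yaw": 0.59,"claw": 0.55}
    - {"offset": [0,0,0],"yaw": 0.649,"claw": 0.55}
    - {"offset": [0,0,0],"yaw": 0.69,"claw": 0.55}

```text
time: 79.22
ee_pos: [0.5153, -0.1292, 0.2065]
tcp_rot: [174.6, -0.3, 96.1]
wrist_force: [0.2, 0.8, -0.5]
opening: 0.0383
grasp_force: 0.0
```

```bash
cat >> h.py <<'E'
def go2(*t):
    o=get_obs();R=Rn.from_euler("xyz",o["tcp_rot"],degrees=True).as_matrix()
    print("to",t,"off",np.round(R.T@(np.array(t)-o["ee_pos"])*10,3))
E
python3 -c "
from h import *
axis();go2(.4665,-.374,.12);import tr" | head -12
```

```text
q [-15.2  -3.1  -3.5  84.7   2.3  68.8] toolz [ 0.093  0.016 -0.995] toolx [-0.106  0.994  0.006] tooly [0.99  0.105 0.095] pos [ 0.5153 -0.1292  0.2065] t 79.22
to (0.4665, -0.374, 0.12) off [-2.387 -0.822  0.777]
scene 445
[ 0.5184 -0.3552] [0.1089 0.1325] 7.6 [[0.4560000002384186, -0.296999990940094], [0.4729999899864197, -0.42800000309944153], [0.5809999704360962, -0.414000004529953], [0.5640000104904175, -0.28200000524520874]]
all [ 0.5206 -0.3711] [0.1093 0.1673] 7.5 [[0.4560000002384186, -0.29499998688697815], [0.47699999809265137, -0.460999995470047], [0.5860000252723694, -0.44699999690055847], [0.5640000104904175, -0.2809999883174896]]
-0.42 57 [0.472 0.477 0.578]
-0.4 72 [0.47  0.571 0.577]
-0.38 69 [0.469 0.474 0.575]
-0.36 61 [0.466 0.47  0.571]
-0.34 74 [0.462 0.516 0.569]
-0.32 70 [0.459 0.561 0.567]
-0.3 128 [0.462 0.521 0.563]
```

Request:
servo_tool:
  rows:
    - {"offset": [-0.5,-0.2,0],"yaw": 0,"claw": 0.55}
    - {"offset": [-1,-0.4,0.2],"yaw": 0,"claw": 0.55}
    - {"offset": [-1,-0.4,0.2],"yaw": 0,"claw": 0.55}

```text
time: 79.7
ee_pos: [0.4872, -0.2352, 0.1805]
tcp_rot: [174.7, -0.3, 96.4]
wrist_force: [0.5, 0.6, -0.3]
opening: 0.0383
grasp_force: 0.0
```

Request:
servo_tool:
  rows:
    - {"offset": [-0.5,-0.2,0],"yaw": 0.005,"claw": 0.55}
    - {"offset": [-1,-0.4,0.2],"yaw": 0.005,"claw": 0.55}
    - {"offset": [-1,-0.4,0.2],"yaw": 0.005,"claw": 0.55}
    - {"offset": [-1,-0.4,0.2],"yaw": 0.005,"claw": 0.55}

```text
time: 80.2
ee_pos: [0.4625, -0.3359, 0.1586]
tcp_rot: [174.6, -0.3, 95.6]
wrist_force: [0.1, -0.1, 0.2]
opening: 0.0387
grasp_force: 0.0
```

```bash
python3 -c "
from h import *
axis();go2(.4665,-.374,.11);go2(.4665,-.374,.066)"
```

```text
q [-37.8   3.4  -2.2  80.7   4.   46.7] toolz [ 0.094  0.015 -0.995] toolx [-0.098  0.995  0.006] tooly [0.991 0.097 0.095] pos [ 0.4625 -0.3359  0.1586] t 80.2
to (0.4665, -0.374, 0.11) off [-0.386 -0.043  0.482]
to (0.4665, -0.374, 0.066) off [-0.389 -0.085  0.92 ]
```

Request:
servo_tool:
  rows:
    - {"offset": [-0.39,-0.04,0.2],"yaw": -0.008,"claw": 0.55}
    - {"offset": [-0.39,-0.04,0.48],"yaw": -0.008,"claw": 0.55}
    - {"offset": [-0.39,-0.04,0.48],"yaw": -0.008,"claw": 0.55}
    - {"offset": [-0.39,-0.08,0.7],"yaw": -0.008,"claw": 0.55}
    - {"offset": [-0.39,-0.08,0.92],"yaw": -0.008,"claw": 0.55}
    - {"offset": [-0.39,-0.08,0.92],"yaw": -0.008,"claw": 0.55}
    - {"offset": [-0.39,-0.08,0.92],"yaw": -0.008,"claw": 0.55}
  squeeze: 60

```text
time: 81.08
ee_pos: [0.4675, -0.3745, 0.0678]
tcp_rot: [174.5, -0.1, 97.1]
wrist_force: [0.2, 0.0, -0.1]
opening: 0.0381
grasp_force: 0.0
```

Request:
servo_tool:
  rows:
    - {"offset": [0,0,0],"yaw": 0,"claw": 0.8}
    - {"offset": [0,0,0],"yaw": 0,"claw": 0.9}
    - {"offset": [0,0,0],"yaw": 0,"claw": 1}
    - {"offset": [0,0,0],"yaw": 0,"claw": 1}
    - {"offset": [0,0,0],"yaw": 0,"claw": 1}
    - {"offset": [0,0,0],"yaw": 0,"claw": 1}

```text
time: 81.82
ee_pos: [0.4667, -0.375, 0.0665]
tcp_rot: [174.5, -0.1, 97.0]
wrist_force: [-1.2, 0.3, 5.9]
opening: 0.002
grasp_force: 60.8
```

```bash
python3 -c "
from h import *
axis();goto(0,0,0);import tr" | head -6
```

```text
q [-40.6   8.6  -6.8  71.    4.1  42.6] toolz [ 0.094  0.014 -0.995] toolx [-0.121  0.993  0.002] tooly [0.988 0.121 0.095] pos [ 0.4667 -0.375   0.0665] t 81.83
at [ 0.4667 -0.375   0.0665] [ 1.745e+02 -1.000e-01  9.700e+01] open 0.002 off [ 4.289 -4.177  0.665] t 81.83 F [-1.2  0.3  5.9] g 60.8
scene 477
[ 0.5178 -0.3595] [0.1087 0.1424] 6.6 [[0.4560000002384186, -0.29499998688697815], [0.47200000286102295, -0.43700000643730164], [0.5799999833106995, -0.42399999499320984], [0.5640000104904175, -0.28299999237060547]]
all [ 0.5213 -0.3714] [0.1125 0.1676] 7.2 [[0.45500001311302185, -0.29499998688697815], [0.47600001096725464, -0.4620000123977661], [0.5879999995231628, -0.4480000138282776], [0.5669999718666077, -0.2809999883174896]]
-0.42 63 [0.474 0.574 0.578]
```

Request:
servo_tool:
  rows:
    - {"offset": [0,0,-0.15],"yaw": 0,"claw": 1}
    - {"offset": [0,0,-0.3],"yaw": 0,"claw": 1}
    - {"offset": [0,0,-0.5],"yaw": 0,"claw": 1}
    - {"offset": [0,0,-0.7],"yaw": 0,"claw": 1}
    - {"offset": [0,0,-0.9],"yaw": 0,"claw": 1}
    - {"offset": [0,0,-0.9],"yaw": 0,"claw": 1}

```text
time: 82.68
ee_pos: [0.4588, -0.3766, 0.1577]
tcp_rot: [174.4, -0.0, 97.0]
wrist_force: [-0.1, 0.8, -2.8]
opening: 0.0016
grasp_force: 59.4
```

```bash
cat > trayn.py <<'E'
from h import *
def trayn():
    "floor/wall plane of the held tray: green points in the tool frame"
    o=get_obs();R=Rn.from_euler("xyz",o["tcp_rot"],degrees=True).as_matrix();g=np.array(o["ee_pos"])
    for n in("scene","side"):
        p,d,W=look(n);r,gr,b=[p[...,c].astype(int) for c in range(3)]
        m=(gr>r*1.4)&(gr>b*1.2)&(np.linalg.norm(W-g,axis=-1)<.2)
        m=cv2.erode(m.astype(np.uint8),np.ones((2,2)))>0
        T=(W[m]-g)@R*1000
        print(n,len(T),"tool-frame min",np.percentile(T,1,0).round(0),"max",np.percentile(T,99,0).round(0))
        for x0 in range(-120,120,30):
            k=(T[:,0]>=x0)&(T[:,0]<x0+30)
            if k.sum()>8:print("  x",x0,k.sum(),"z(down) 2/50/98",np.percentile(T[k,2],[2,50,98]).round(0))
E
python3 -c "
from trayn import *
goto(0,0,0);trayn()"
```

```text
at [ 0.4588 -0.3766  0.1577] [174.4  -0.   97. ] open 0.0016 off [ 4.296 -4.096  1.577] t 82.67 F [-0.1  0.8 -2.8] g 59.4
scene 4176 tool-frame min [-81.  -0.  -6.] max [ 78. 106.  62.]
  x -90 447 z(down) 2/50/98 [15. 42. 52.]
  x -60 817 z(down) 2/50/98 [-5. 33. 60.]
  x -30 786 z(down) 2/50/98 [-4. 38. 62.]
  x 0 787 z(down) 2/50/98 [-4. 37. 62.]
  x 30 693 z(down) 2/50/98 [-5. 24. 60.]
  x 60 646 z(down) 2/50/98 [-6. 20. 62.]
side 1042 tool-frame min [-84.  -5.  -4.] max [ 81.  95. 161.]
  x -90 222 z(down) 2/50/98 [42. 50. 60.]
  x -60 200 z(down) 2/50/98 [ 52.  61. 163.]
  x -30 62 z(down) 2/50/98 [  6.  61. 150.]
  x 0 11 z(down) 2/50/98 [-8.  9. 38.]
  x 60 538 z(down) 2/50/98 [-4. 31. 64.]
```

The tray is held, aligned with the tool. I'll carry it high to the hopper while turning it half round.

Request:
servo_tool:
  rows:
    - {"offset": [0,0.1,-0.3],"yaw": 0,"claw": 1}
    - {"offset": [0,0.2,-0.6],"yaw": 0,"claw": 1}
    - {"offset": [0.1,0.3,-0.8],"yaw": -0.03,"claw": 1}
    - {"offset": [0.3,0.3,-0.9],"yaw": -0.07,"claw": 1}
    - {"offset": [0.5,0.3,-0.9],"yaw": -0.12,"claw": 1}
    - {"offset": [0.7,0.3,-0.9],"yaw": -0.17,"claw": 1}
    - {"offset": [0.85,0.3,-0.9],"yaw": -0.22,"claw": 1}
    - {"offset": [1,0.3,-0.9],"yaw": -0.27,"claw": 1}
    - {"offset": [1,0.3,-0.9],"yaw": -0.32,"claw": 1}
    - {"offset": [1,0.3,-0.9],"yaw": -0.37,"claw": 1}
    - {"offset": [1,0.3,-0.9],"yaw": -0.42,"claw": 1}
    - {"offset": [1,0.3,-0.9],"yaw": -0.464,"claw": 1}
  squeeze: 60

```text
time: 84.28
ee_pos: [0.4671, -0.2742, 0.247]
tcp_rot: [179.2, 5.3, -179.3]
wrist_force: [0.8, 0.6, -1.9]
opening: 0.002
grasp_force: 59.5
```

Request:
servo_tool:
  rows:
    - {"offset": [0,0.2,0],"yaw": -0.03,"claw": 1}
    - {"offset": [0,0.4,0],"yaw": -0.07,"claw": 1}
    - {"offset": [0,0.6,0],"yaw": -0.12,"claw": 1}
    - {"offset": [0,0.8,0],"yaw": -0.17,"claw": 1}
    - {"offset": [0,1,0],"yaw": -0.22,"claw": 1}
    - {"offset": [0,1,0],"yaw": -0.27,"claw": 1}
    - {"offset": [0,1,0],"yaw": -0.32,"claw": 1}
    - {"offset": [0,1,0],"yaw": -0.37,"claw": 1}
    - {"offset": [0,1,0],"yaw": -0.42,"claw": 1}
    - {"offset": [0,1,0],"yaw": -0.464,"claw": 1}
    - {"offset": [0,1,0],"yaw": -0.464,"claw": 1}

```text
time: 85.65
ee_pos: [0.4662, -0.1743, 0.2486]
tcp_rot: [-174.8, 1.4, -96.0]
wrist_force: [1.2, 0.4, -3.1]
opening: 0.002
grasp_force: 59.5
```

```bash
python3 -c "
from trayn import *
goto(0,0,0);axis();go2(.588,.302,.25);trayn()"
```

```text
at [ 0.4662 -0.1743  0.2486] [-174.8    1.4  -96. ] open 0.002 off [-1.249  4.818  2.486] t 85.65 F [ 1.2  0.4 -3.1] g 59.5
q [ -22.    -6.8   -2.2   89.9    2.8 -105.8] toolz [ 0.093  0.015 -0.996] toolx [-0.104 -0.994 -0.025] tooly [-0.99   0.106 -0.09 ] pos [ 0.4662 -0.1743  0.2486] t 85.65
to (0.588, 0.302, 0.25) off [-4.862 -0.704  0.172]
scene 3349 tool-frame min [-88.  -5.  -6.] max [ 72. 101.  60.]
  x -90 646 z(down) 2/50/98 [12. 41. 53.]
  x -60 850 z(down) 2/50/98 [-5. 31. 59.]
  x -30 650 z(down) 2/50/98 [-5. 27. 57.]
  x 0 482 z(down) 2/50/98 [ 1. 33. 60.]
  x 30 395 z(down) 2/50/98 [-7. 25. 59.]
  x 60 321 z(down) 2/50/98 [-6. 11. 56.]
side 1602 tool-frame min [-87.   3.  -5.] max [ 79. 104.  64.]
  x -90 209 z(down) 2/50/98 [18. 43. 52.]
  x -60 207 z(down) 2/50/98 [-4. 58. 63.]
  x -30 221 z(down) 2/50/98 [-4. 60. 64.]
  x 0 216 z(down) 2/50/98 [-37.  60.  63.]
  x 30 193 z(down) 2/50/98 [-3. 60. 63.]
  x 60 556 z(down) 2/50/98 [ 0. 35. 63.]
```

Request:
servo_tool:
  rows:
    - {"offset": [-0.3,-0.1,0],"yaw": 0,"claw": 1}
    - {"offset": [-0.65,-0.15,0],"yaw": 0,"claw": 1}
    - {"offset": [-1,-0.15,0],"yaw": 0,"claw": 1}

```text
time: 86.12
ee_pos: [0.4917, -0.0756, 0.253]
tcp_rot: [-174.8, 1.4, -96.1]
wrist_force: [-0.3, -0.4, -3.8]
opening: 0.0019
grasp_force: 59.5
```

Request:
servo_tool:
  rows:
    - {"offset": [-0.35,-0.1,0],"yaw": 0,"claw": 1}
    - {"offset": [-0.7,-0.15,0],"yaw": 0,"claw": 1}
    - {"offset": [-1,-0.15,0],"yaw": 0,"claw": 1}

```text
time: 86.5
ee_pos: [0.5168, 0.0226, 0.2568]
tcp_rot: [-174.8, 1.4, -96.0]
wrist_force: [-0.1, 0.8, -2.8]
opening: 0.0022
grasp_force: 59.5
```

Request:
servo_tool:
  rows:
    - {"offset": [-0.35,-0.1,0],"yaw": 0,"claw": 1}
    - {"offset": [-0.7,-0.15,0],"yaw": 0,"claw": 1}
    - {"offset": [-1,-0.15,0],"yaw": 0,"claw": 1}

```text
time: 86.88
ee_pos: [0.542, 0.1205, 0.2605]
tcp_rot: [-174.8, 1.4, -96.1]
wrist_force: [-0.6, -0.6, -2.9]
opening: 0.0018
grasp_force: 59.5
```

Request:
servo_tool:
  rows:
    - {"offset": [-0.35,-0.1,0],"yaw": 0,"claw": 1}
    - {"offset": [-0.7,-0.15,0],"yaw": 0,"claw": 1}
    - {"offset": [-1,-0.25,0],"yaw": 0,"claw": 1}
    - {"offset": [-1,-0.25,0],"yaw": 0,"claw": 1}

```text
time: 87.38
ee_pos: [0.5771, 0.2178, 0.2645]
tcp_rot: [-174.8, 1.4, -95.9]
wrist_force: [-0.1, -0.5, -2.3]
opening: 0.0022
grasp_force: 59.5
```

```bash
python3 -c "
from trayn import *
goto(0,0,0);axis();go2(.588,.302,.215);go2(.588,.302,.195)"
```

```text
at [0.5771 0.2178 0.2645] [-174.8    1.4  -95.9] open 0.0022 off [2.762 5.515 2.645] t 87.38 F [-0.1 -0.5 -2.3] g 59.5
q [ 21.2   9.4  16.   91.4  -1.1 -62.9] toolz [ 0.092  0.015 -0.996] toolx [-0.103 -0.994 -0.024] tooly [-0.99   0.105 -0.09 ] pos [0.5771 0.2178 0.2645] t 87.38
to (0.588, 0.302, 0.215) off [-0.837  0.026  0.515]
to (0.588, 0.302, 0.195) off [-0.832  0.044  0.714]
```

Request:
servo_tool:
  rows:
    - {"offset": [-0.4,0.03,0],"yaw": 0,"claw": 1}
    - {"offset": [-0.85,0.03,0],"yaw": 0,"claw": 1}
    - {"offset": [-0.85,0.03,0],"yaw": 0,"claw": 1}
    - {"offset": [-0.85,0.03,0.29],"yaw": 0,"claw": 1}
    - {"offset": [-0.85,0.03,0.29],"yaw": 0,"claw": 1}

```text
time: 88.0
ee_pos: [0.5845, 0.2999, 0.2361]
tcp_rot: [-174.9, 1.2, -96.0]
wrist_force: [0.2, 0.9, -2.2]
opening: 0.002
grasp_force: 59.5
```

Request:
servo_tool:
  rows:
    - {"offset": [0,0.02,0.11],"yaw": 0,"claw": 1}
    - {"offset": [0,0.02,0.22],"yaw": 0,"claw": 1}
    - {"offset": [-0.05,0.03,0.3],"yaw": 0,"claw": 1}
    - {"offset": [-0.1,0.04,0.4],"yaw": 0,"claw": 1}
    - {"offset": [-0.15,0.05,0.5],"yaw": 0,"claw": 1}
    - {"offset": [-0.18,0.05,0.58],"yaw": 0,"claw": 1}
    - {"offset": [-0.18,0.05,0.58],"yaw": 0,"claw": 1}

```text
time: 88.88
ee_pos: [0.5889, 0.3218, 0.183]
tcp_rot: [-174.5, 1.6, -95.9]
wrist_force: [4.5, 5.7, 6.9]
opening: 0.0023
grasp_force: 71.3
```

```bash
python3 -c "
from trayn import *
goto(0,0,0);trayn()"
```

```text
at [0.5889 0.3218 0.183 ] [-174.5    1.6  -95.9] open 0.0023 off [3.807 5.527 1.83 ] t 88.88 F [4.5 5.7 6.9] g 71.3
scene 3291 tool-frame min [-55.  -5. -46.] max [ 90. 101.  73.]
  x -60 334 z(down) 2/50/98 [14. 52. 77.]
  x -30 390 z(down) 2/50/98 [ 9. 44. 72.]
  x 0 758 z(down) 2/50/98 [-25.  16.  60.]
  x 30 953 z(down) 2/50/98 [-47.  -9.  41.]
  x 60 816 z(down) 2/50/98 [-43.  -9.  20.]
  x 90 39 z(down) 2/50/98 [ 4.  7. 11.]
side 3265 tool-frame min [-54.   2. -39.] max [ 92. 104.  80.]
  x -60 721 z(down) 2/50/98 [16. 76. 81.]
  x -30 715 z(down) 2/50/98 [ 1. 72. 78.]
  x 0 720 z(down) 2/50/98 [-39.  57.  70.]
  x 30 488 z(down) 2/50/98 [-41.  40.  51.]
  x 60 555 z(down) 2/50/98 [-36.  18.  33.]
  x 90 65 z(down) 2/50/98 [ 8. 13. 16.]
```

Request:
servo_tool:
  rows:
    - {"offset": [0,0.01,0.09],"yaw": 0,"claw": 1}
    - {"offset": [0,0.02,0.17],"yaw": 0,"claw": 1}
    - {"offset": [0.01,0.02,0.25],"yaw": 0,"claw": 1}
    - {"offset": [0.03,0.03,0.33],"yaw": 0,"claw": 1}
    - {"offset": [0.06,0.03,0.38],"yaw": 0,"claw": 1}
    - {"offset": [0.09,0.03,0.43],"yaw": 0,"claw": 1}
    - {"offset": [0.09,0.03,0.43],"yaw": 0,"claw": 1}
    - {"offset": [0.09,0.03,0.43],"yaw": 0,"claw": 1}
    - {"offset": [0.09,0.03,0.43],"yaw": 0,"claw": 1}

```text
time: 90.1
ee_pos: [0.5895, 0.3157, 0.1405]
tcp_rot: [-174.4, 1.9, -95.9]
wrist_force: [5.5, 15.4, 5.6]
opening: 0.0023
grasp_force: 91.4
```

```bash
python3 -c "
from trayn import *
goto(0,0,0);axis();trayn()"
```

```text
at [0.5895 0.3157 0.1405] [-174.4    1.9  -95.9] open 0.0023 off [3.745 5.54  1.405] t 90.1 F [ 5.5 15.4  5.6] g 91.4
q [ 28.8  15.    8.9  78.2  -1.6 -55.3] toolz [ 0.1    0.022 -0.995] toolx [-0.103 -0.994 -0.033] tooly [-0.99   0.105 -0.097] pos [0.5895 0.3157 0.1405] t 90.1
scene 2084 tool-frame min [-20.  -4. -71.] max [78. 97. 33.]
  x -30 59 z(down) 2/50/98 [11. 27. 34.]
  x 0 574 z(down) 2/50/98 [-71. -34.  32.]
  x 30 909 z(down) 2/50/98 [-66. -49.  27.]
  x 60 542 z(down) 2/50/98 [-52. -46. -16.]
side 2616 tool-frame min [-27.   2. -71.] max [ 72. 105.  96.]
  x -60 13 z(down) 2/50/98 [29. 39. 54.]
  x -30 442 z(down) 2/50/98 [-19.  86.  97.]
  x 0 1064 z(down) 2/50/98 [-71.  71.  90.]
  x 30 897 z(down) 2/50/98 [-64.  28.  62.]
  x 60 200 z(down) 2/50/98 [-52. -47.   1.]
```

Request:
servo_tool:
  rows:
    - {"offset": [0,0,-0.2],"yaw": 0,"claw": 1}
    - {"offset": [-0.05,0,-0.5],"yaw": 0,"claw": 1}
    - {"offset": [-0.1,0,-0.8],"yaw": 0,"claw": 1}
    - {"offset": [-0.1,0,-0.8],"yaw": 0,"claw": 1}
    - {"offset": [-0.1,0,-0.8],"yaw": 0,"claw": 1}
    - {"offset": [-0.1,0,-0.8],"yaw": 0,"claw": 1}
    - {"offset": [-0.1,0,-0.8],"yaw": 0,"claw": 1}

```text
time: 91.08
ee_pos: [0.5811, 0.321, 0.2164]
tcp_rot: [-174.8, 1.3, -95.9]
wrist_force: [-0.2, 0.8, -1.1]
opening: 0.0016
grasp_force: 83.1
```

```bash
python3 -c "
from trayn import *
goto(0,0,0);trayn()
p,d,W=look('side');q,e,V=look('scene')
cv2.imwrite('pics/last.png',np.hstack([cv2.resize(p[200:440,180:420,::-1],(400,400)),cv2.resize(q[130:330,400:600,::-1],(400,400))]))"
```

```text
at [0.5811 0.321  0.2164] [-174.8    1.3  -95.9] open 0.0016 off [3.793 5.449 2.164] t 91.08 F [-0.2  0.8 -1.1] g 83.1
scene 3137 tool-frame min [-27.  -5. -71.] max [79. 95. 83.]
  x -60 10 z(down) 2/50/98 [34. 41. 48.]
  x -30 408 z(down) 2/50/98 [10. 51. 89.]
  x 0 968 z(down) 2/50/98 [-71. -11.  74.]
  x 30 1114 z(down) 2/50/98 [-67. -46.  38.]
  x 60 637 z(down) 2/50/98 [-53. -46. -15.]
side 2952 tool-frame min [-25.   2. -70.] max [ 73. 104.  95.]
  x -60 11 z(down) 2/50/98 [34. 38. 44.]
  x -30 450 z(down) 2/50/98 [-14.  87.  96.]
  x 0 1141 z(down) 2/50/98 [-71.  73.  90.]
  x 30 1032 z(down) 2/50/98 [-66.  34.  64.]
  x 60 318 z(down) 2/50/98 [-52.  -8.   5.]
```

View pics/last.png

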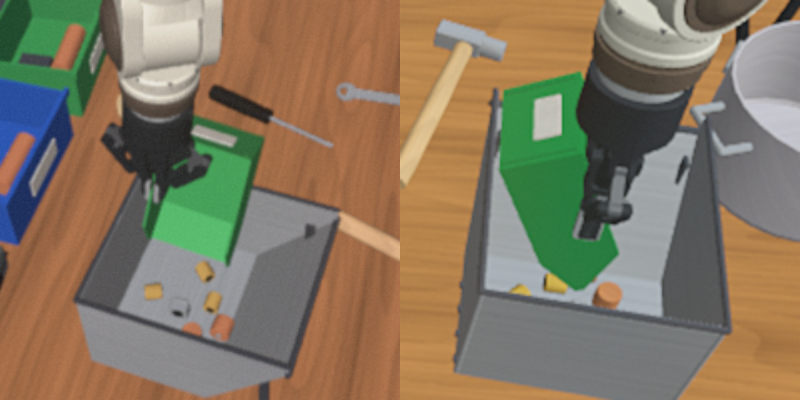

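The last view shows the tray empty and tipped about 60° over the hopper, with the scrap and bushes on the hopper floor. I'll bring the tray back.

Request:
servo_tool:
  rows:
    - {"offset": [0,0,-0.35],"yaw": 0,"claw": 1}
    - {"offset": [0,0,-0.7],"yaw": 0,"claw": 1}
    - {"offset": [0.2,0.05,-0.75],"yaw": 0,"claw": 1}
    - {"offset": [0.6,0.1,-0.75],"yaw": 0,"claw": 1}
    - {"offset": [1,0.15,-0.75],"yaw": 0,"claw": 1}
  squeeze: 60

```text
time: 91.9
ee_pos: [0.5488, 0.2215, 0.2882]
tcp_rot: [-174.7, 1.4, -95.9]
wrist_force: [0.3, 0.2, -0.9]
opening: 0.0021
grasp_force: 83.1
```

Request:
servo_tool:
  rows:
    - {"offset": [0.35,0.05,0],"yaw": 0,"claw": 1}
    - {"offset": [0.7,0.15,0],"yaw": 0,"claw": 1}
    - {"offset": [1,0.15,0],"yaw": 0,"claw": 1}

```text
time: 92.28
ee_pos: [0.5233, 0.1233, 0.2848]
tcp_rot: [-174.7, 1.4, -95.9]
wrist_force: [0.1, 0.1, -1.5]
opening: 0.0019
grasp_force: 83.2
```

Request:
servo_tool:
  rows:
    - {"offset": [0.35,0.05,0],"yaw": 0,"claw": 1}
    - {"offset": [0.7,0.15,0],"yaw": 0,"claw": 1}
    - {"offset": [1,0.15,0],"yaw": 0,"claw": 1}

```text
time: 92.65
ee_pos: [0.4981, 0.0255, 0.2809]
tcp_rot: [-174.7, 1.4, -95.9]
wrist_force: [-0.2, 0.3, -0.9]
opening: 0.0018
grasp_force: 83.1
```

Request:
servo_tool:
  rows:
    - {"offset": [0.35,0.05,0],"yaw": 0,"claw": 1}
    - {"offset": [0.7,0.15,0],"yaw": 0,"claw": 1}
    - {"offset": [1,0.15,0],"yaw": 0,"claw": 1}
    - {"offset": [1,0.15,0],"yaw": 0,"claw": 1}

```text
time: 93.15
ee_pos: [0.4733, -0.0728, 0.2769]
tcp_rot: [-174.7, 1.4, -96.1]
wrist_force: [0.2, 0.4, -1.2]
opening: 0.0019
grasp_force: 83.1
```

```bash
python3 -c "
from trayn import *
goto(0,0,0);axis();trayn()" | head -5
```

```text
at [ 0.4733 -0.0728  0.2769] [-174.7    1.4  -96.1] open 0.0019 off [-0.224  4.784  2.769] t 93.15 F [ 0.2  0.4 -1.2] g 83.1
q [ -9.7  -9.1  -1.2  92.8   1.7 -93.5] toolz [ 0.094  0.014 -0.995] toolx [-0.106 -0.994 -0.024] tooly [-0.99   0.107 -0.092] pos [ 0.4733 -0.0728  0.2769] t 93.15
scene 2664 tool-frame min [-30.  -5. -65.] max [ 76. 101.  91.]
  x -60 21 z(down) 2/50/98 [30. 39. 48.]
  x -30 963 z(down) 2/50/98 [-11.  45.  92.]
```

Request:
servo_tool:
  rows:
    - {"offset": [0.2,0,0],"yaw": 0.03,"claw": 1}
    - {"offset": [0.4,0,0],"yaw": 0.07,"claw": 1}
    - {"offset": [0.6,0,0],"yaw": 0.12,"claw": 1}
    - {"offset": [0.8,0,0],"yaw": 0.17,"claw": 1}
    - {"offset": [1,0,0],"yaw": 0.22,"claw": 1}
    - {"offset": [1,0,0],"yaw": 0.27,"claw": 1}
    - {"offset": [1,0,0],"yaw": 0.32,"claw": 1}
    - {"offset": [1,0,0],"yaw": 0.37,"claw": 1}
    - {"offset": [1,0,0],"yaw": 0.42,"claw": 1}
    - {"offset": [1,0,0],"yaw": 0.464,"claw": 1}

```text
time: 94.5
ee_pos: [0.4638, -0.1698, 0.2744]
tcp_rot: [179.2, 5.4, -179.7]
wrist_force: [0.2, 0.4, 0.0]
opening: 0.0017
grasp_force: 83.1
```

Request:
servo_tool:
  rows:
    - {"offset": [0,-0.2,0],"yaw": 0.03,"claw": 1}
    - {"offset": [0,-0.4,0],"yaw": 0.07,"claw": 1}
    - {"offset": [0,-0.6,0],"yaw": 0.12,"claw": 1}
    - {"offset": [0,-0.8,0],"yaw": 0.17,"claw": 1}
    - {"offset": [0,-1,0],"yaw": 0.22,"claw": 1}
    - {"offset": [0,-1,0],"yaw": 0.27,"claw": 1}
    - {"offset": [0,-1,0],"yaw": 0.32,"claw": 1}
    - {"offset": [0,-1,0],"yaw": 0.37,"claw": 1}
    - {"offset": [0,-1,0],"yaw": 0.42,"claw": 1}
    - {"offset": [0,-1,0],"yaw": 0.464,"claw": 1}
    - {"offset": [0,-1,0],"yaw": 0.464,"claw": 1}

```text
time: 95.88
ee_pos: [0.4648, -0.2699, 0.273]
tcp_rot: [174.6, -0.2, 97.1]
wrist_force: [0.0, 0.0, -1.1]
opening: 0.0021
grasp_force: 83.1
```

```bash
python3 -c "
from trayn import *
goto(0,0,0);axis();go2(.477,-.459,.16);go2(.477,-.459,.105);trayn()"
```

```text
at [ 0.4648 -0.2699  0.273 ] [174.6  -0.2  97.1] open 0.0021 off [ 3.254 -4.278  2.73 ] t 95.88 F [ 0.   0.  -1.1] g 83.1
q [-31.9  -0.3   6.6  92.8   3.6  51.1] toolz [ 0.093  0.015 -0.996] toolx [-0.124  0.992  0.003] tooly [0.988 0.123 0.095] pos [ 0.4648 -0.2699  0.273 ] t 95.88
to (0.477, -0.459, 0.16) off [-1.895 -0.219  1.108]
to (0.477, -0.459, 0.105) off [-1.896 -0.271  1.655]
scene 3749 tool-frame min [-22.   7. -71.] max [ 82. 106.  84.]
  x -30 492 z(down) 2/50/98 [-8. 42. 90.]
  x 0 1161 z(down) 2/50/98 [-71.   1.  79.]
  x 30 1291 z(down) 2/50/98 [-69. -44.  44.]
  x 60 805 z(down) 2/50/98 [-54. -46. -13.]
side 1701 tool-frame min [ 13.  -7. -70.] max [83. 95. 65.]
  x 0 180 z(down) 2/50/98 [-71. -65.  68.]
  x 30 742 z(down) 2/50/98 [-67.  13.  60.]
  x 60 779 z(down) 2/50/98 [-52. -39.   2.]
```

Request:
servo_tool:
  rows:
    - {"offset": [-0.4,-0.05,0],"yaw": 0,"claw": 1}
    - {"offset": [-0.8,-0.1,0.2],"yaw": 0,"claw": 1}
    - {"offset": [-1,-0.1,0.5],"yaw": 0,"claw": 1}
    - {"offset": [-1,-0.1,0.6],"yaw": 0,"claw": 1}

```text
time: 96.48
ee_pos: [0.4718, -0.3707, 0.2094]
tcp_rot: [174.7, -0.3, 97.0]
wrist_force: [0.8, 1.1, -1.6]
opening: 0.0021
grasp_force: 83.1
```

Request:
servo_tool:
  rows:
    - {"offset": [-0.4,-0.05,0.2],"yaw": 0,"claw": 1}
    - {"offset": [-0.9,-0.16,0.5],"yaw": 0,"claw": 1}
    - {"offset": [-0.9,-0.16,0.8],"yaw": 0,"claw": 1}
    - {"offset": [-0.9,-0.16,0.93],"yaw": 0,"claw": 1}
    - {"offset": [-0.9,-0.16,0.93],"yaw": 0,"claw": 1}

```text
time: 97.1
ee_pos: [0.4763, -0.4591, 0.1178]
tcp_rot: [174.6, -0.2, 97.1]
wrist_force: [0.4, 0.3, -0.7]
opening: 0.0019
grasp_force: 83.0
```

```bash
python3 -c "
from trayn import *
goto(0,0,0);go2(.477,-.459,.100);go2(.4667,-.375,.067)"
```

```text
at [ 0.4763 -0.4591  0.1178] [174.6  -0.2  97.1] open 0.0019 off [ 5.144 -4.16   1.178] t 97.1 F [ 0.4  0.3 -0.7] g 83.0
to (0.477, -0.459, 0.1) off [-0.001 -0.01   0.178]
to (0.4667, -0.375, 0.067) off [ 0.844 -0.04   0.51 ]
```

Request:
servo_tool:
  rows:
    - {"offset": [0,-0.01,0.12],"yaw": 0,"claw": 1}
    - {"offset": [0,-0.01,0.2],"yaw": 0,"claw": 1}
    - {"offset": [0.09,-0.01,0.22],"yaw": 0,"claw": 1}
    - {"offset": [0.18,-0.01,0.24],"yaw": 0,"claw": 1}
    - {"offset": [0.27,-0.02,0.26],"yaw": 0,"claw": 1}
    - {"offset": [0.38,-0.02,0.31],"yaw": 0,"claw": 1}
    - {"offset": [0.49,-0.03,0.36],"yaw": 0,"claw": 1}
    - {"offset": [0.57,-0.03,0.42],"yaw": 0,"claw": 1}
    - {"offset": [0.66,-0.04,0.45],"yaw": 0,"claw": 1}
    - {"offset": [0.75,-0.04,0.48],"yaw": 0,"claw": 1}
    - {"offset": [0.84,-0.04,0.51],"yaw": 0,"claw": 1}
    - {"offset": [0.84,-0.04,0.51],"yaw": 0,"claw": 1}

```text
time: 98.6
ee_pos: [0.4679, -0.3771, 0.0696]
tcp_rot: [174.4, 0.1, 97.0]
wrist_force: [-0.1, 1.3, 10.6]
opening: 0.0019
grasp_force: 87.4
```

```bash
python3 -c "
from trayn import *
goto(0,0,0);trayn()"
```

```text
at [ 0.4679 -0.3771  0.0696] [1.744e+02 1.000e-01 9.700e+01] open 0.0019 off [ 4.315 -4.183  0.696] t 98.6 F [-0.1  1.3 10.6] g 87.4
scene 3405 tool-frame min [-68.   0. -41.] max [ 89. 106.  63.]
  x -90 134 z(down) 2/50/98 [33. 58. 64.]
  x -60 658 z(down) 2/50/98 [-0. 39. 64.]
  x -30 606 z(down) 2/50/98 [-12.  32.  63.]
  x 0 622 z(down) 2/50/98 [-24.  16.  51.]
  x 30 513 z(down) 2/50/98 [-37.  -6.  37.]
  x 60 860 z(down) 2/50/98 [-42.  -6.  24.]
  x 90 12 z(down) 2/50/98 [16. 18. 20.]
side 727 tool-frame min [-70. -14. -43.] max [ 89. 100.  74.]
  x -90 10 z(down) 2/50/98 [58. 61. 65.]
  x 0 16 z(down) 2/50/98 [ 9. 73. 78.]
  x 30 47 z(down) 2/50/98 [-39.  63.  72.]
  x 60 642 z(down) 2/50/98 [-42.  -6.  21.]
```

Request:
servo_tool:
  rows:
    - {"offset": [0,0,0],"yaw": 0,"claw": 1}
    - {"offset": [0,0,0.03],"yaw": 0,"claw": 1}
    - {"offset": [0.02,0,0.05],"yaw": 0,"claw": 1}
    - {"offset": [0.02,0,0.05],"yaw": 0,"claw": 1}
    - {"offset": [0.02,0,0.05],"yaw": 0,"claw": 1}
  squeeze: 20

```text
time: 99.32
ee_pos: [0.4689, -0.3765, 0.0688]
tcp_rot: [174.2, 0.3, 97.0]
wrist_force: [-10.3, 4.2, 36.6]
opening: 0.0022
grasp_force: 91.5
```

```bash
python3 -c "
from trayn import *
goto(0,0,0);trayn()" | head -9
```

```text
at [ 0.4689 -0.3765  0.0688] [174.2   0.3  97. ] open 0.0022 off [ 4.307 -4.197  0.688] t 99.33 F [-10.3   4.2  36.6] g 91.5
scene 3434 tool-frame min [-68.  -0. -41.] max [ 89. 106.  63.]
  x -90 158 z(down) 2/50/98 [31. 57. 63.]
  x -60 660 z(down) 2/50/98 [-0. 39. 64.]
  x -30 610 z(down) 2/50/98 [-11.  32.  62.]
  x 0 630 z(down) 2/50/98 [-23.  17.  51.]
  x 30 510 z(down) 2/50/98 [-35.  -6.  38.]
  x 60 861 z(down) 2/50/98 [-42.  -5.  24.]
side 744 tool-frame min [-72. -14. -41.] max [ 90. 100.  73.]
```

Request:
servo_tool:
  rows:
    - {"offset": [0,0,-0.07],"yaw": 0,"claw": 1}
    - {"offset": [0,0,-0.07],"yaw": 0,"claw": 1}
    - {"offset": [0,0,-0.07],"yaw": 0,"claw": 0.95}
    - {"offset": [0,0,-0.07],"yaw": 0,"claw": 0.9}
    - {"offset": [0,0,-0.07],"yaw": 0,"claw": 0.8}
    - {"offset": [0,0,-0.07],"yaw": 0,"claw": 0.6}
    - {"offset": [0,0,-0.07],"yaw": 0,"claw": 0.55}
    - {"offset": [0,0,-0.07],"yaw": 0,"claw": 0.55}

```text
time: 100.42
ee_pos: [0.4663, -0.3746, 0.0687]
tcp_rot: [174.6, -0.2, 97.0]
wrist_force: [-0.6, -0.6, 0.1]
opening: 0.0388
grasp_force: 0.0
```

Request:
servo_tool:
  rows:
    - {"offset": [0,0,-0.3],"yaw": 0,"claw": 0.55}
    - {"offset": [0,0,-0.7],"yaw": 0,"claw": 0.55}
    - {"offset": [0,0,-1],"yaw": 0,"claw": 0.55}
    - {"offset": [0.5,0,-1],"yaw": 0,"claw": 0.55}
    - {"offset": [1,0,-1],"yaw": 0,"claw": 0.55}

```text
time: 101.05
ee_pos: [0.4445, -0.2761, 0.1689]
tcp_rot: [174.5, -0.2, 96.9]
wrist_force: [1.1, 0.0, 1.3]
opening: 0.0385
grasp_force: 0.0
```

Request:
servo_tool:
  rows:
    - {"offset": [0.5,0,0],"yaw": 0,"claw": 0.55}
    - {"offset": [1,0,0],"yaw": 0,"claw": 0.55}
    - {"offset": [1,0,-0.5],"yaw": 0,"claw": 0.55}
    - {"offset": [1,0,-0.5],"yaw": 0,"claw": 0.55}

```text
time: 101.55
ee_pos: [0.4288, -0.1782, 0.2224]
tcp_rot: [174.3, -0.0, 97.1]
wrist_force: [0.5, -0.9, 0.6]
opening: 0.0384
grasp_force: 0.0
```

```bash
python3 -c "
from h import *
goto(0,0,0);rims(.138,.156,(.6,.76,-.05,.12));import tr
p,d,W=look('scene');x,y,z=[W[...,i] for i in range(3)];r,g,b=[p[...,c].astype(int) for c in range(3)]
gm=(g>r*1.5)&(g>b*1.3)&(x<.64)&(x>.35)&(y<-.15)&(y>-.55)
print('z max',np.percentile(z[gm],[1,50,99,99.8]))
for n in ('scene','side'):
    p,d,W=look(n);x,y,z=[W[...,i] for i in range(3)];s=p.astype(int)
    u=(x-.5325)*.105+(y-.2497)*.9945; v=(x-.5325)*.9945-(y-.2497)*.105
    m=((u>.012)&(u<.19)&(v>-.02)&(v<.08)&(z>.012)&(z<.14)).astype(np.uint8)
    k,l,st,_=cv2.connectedComponentsWithStats(m)
    print(n,[(st[j,4],np.round(np.median(W[l==j],0),3).tolist(),p[l==j].mean(0).round().tolist()) for j in range(1,k) if st[j,4]>15])
    m=((s.max(-1)-s.min(-1)>60)&(z>.012)&(z<.2)&(x>.3)&(x<.72)&(y>-.2)&(y<.23)).astype(np.uint8)
    k,l,st,_=cv2.connectedComponentsWithStats(m);print('stray',[(st[j,4],np.round(np.median(W[l==j],0),3).tolist()) for j in range(1,k) if st[j,4]>15])
    m=(s.max(-1)<60)&(z>.004)&(z<.03)&(x>.4)&(x<.7)&(y>-.06)&(y<.06);print('driver handle',np.round(np.median(W[m],0),3),m.sum())
    f=np.load(n+'0.npz');i=camera_info(n);V=cloud(f['d'],i,i['cam_to_world']);s0=f['p'].astype(int);m=(s0.max(-1)<60)&(V[...,2]>.004)&(V[...,2]<.03)&(V[...,0]>.4)&(V[...,0]<.7)&(V[...,1]>-.06)&(V[...,1]<.06);print('  was',np.round(np.median(V[m],0),3),m.sum())
"
```

```text
at [ 0.4288 -0.1782  0.2224] [174.3  -0.   97.1] open 0.0384 off [ 2.295 -4.036  2.224] t 101.55 F [ 0.5 -0.9  0.6] g 0.0
scene [0.696  0.046  0.0279] 421 ext [0.061 0.059]
side [0.6907 0.044  0.0281] 211 ext [0.063 0.066]
scene 470
[ 0.5126 -0.341 ] [0.1093 0.1312] 11.7 [[0.44600000977516174, -0.2879999876022339], [0.47200000286102295, -0.41600000858306885], [0.5789999961853027, -0.39399999380111694], [0.5529999732971191, -0.26600000262260437]]
all [ 0.5172 -0.3576] [0.1108 0.1678] 12.3 [[0.4449999928474426, -0.28700000047683716], [0.48100000619888306, -0.45100000500679016], [0.5889999866485596, -0.42800000309944153], [0.5540000200271606, -0.2639999985694885]]
-0.42 26 [0.473 0.477 0.48 ]
-0.4 69 [0.469 0.475 0.578]
-0.38 75 [0.465 0.57  0.575]
-0.36 75 [0.461 0.566 0.57 ]
-0.34 69 [0.458 0.561 0.566]
-0.32 73 [0.454 0.556 0.562]
-0.3 93 [0.45  0.48  0.558]
side 106
[ 0.5062 -0.3267] [0.1026 0.1069] 12.7 [[0.4440000057220459, -0.28600001335144043], [0.46799999475479126, -0.38999998569488525], [0.5680000185966492, -0.367000013589859], [0.5440000295639038, -0.2630000114440918]]
all [ 
[... 585 characters left out ...]
2(390), [0.351, 0.197, 0.024]), (np.int32(458), [0.704, 0.025, 0.013])]
driver handle [0.563 0.007 0.022] 152
  was [0.562 0.007 0.022] 191
side [(np.int32(99), [0.531, 0.306, 0.02], [183.0, 148.0, 94.0]), (np.int32(96), [0.589, 0.349, 0.02], [195.0, 158.0, 101.0]), (np.int32(114), [0.549, 0.366, 0.025], [142.0, 142.0, 147.0]), (np.int32(26), [0.531, 0.391, 0.027], [196.0, 133.0, 105.0])]
stray [(np.int32(35), [0.659, 0.018, 0.013]), (np.int32(39), [0.704, 0.065, 0.013]), (np.int32(25), [0.66, 0.053, 0.014]), (np.int32(17), [0.671, 0.061, 0.013]), (np.int32(18), [0.685, 0.074, 0.014]), (np.int32(360), [0.335, 0.202, 0.023])]
driver handle [0.551 0.015 0.021] 281
  was [0.538 0.014 0.023] 189
```

```bash
python3 -c "
from h import *
f=np.array([np.sin(np.radians(12.3)),-np.cos(np.radians(12.3))]);s=np.array([f[1],-f[0]])
for n,c in (('scene',(.515,-.357)),('side',(.509,-.357))):
    p,d,W=look(n);a=(W[...,:2]-c)@f;b=(W[...,:2]-c)@s;q=p.astype(int)
    m=(a>-.07)&(a<.07)&(abs(b)<.042)&(W[...,2]<.05)
    g=(q[...,1]>q[...,0]*1.25)
    print(n,m.sum(),'non-green',(m&~g).sum(),W[m&~g].mean(0).round(3) if (m&~g).any() else '')
    W=W[(np.hypot(W[...,0]-.6935,W[...,1]-.045)<.036)&(W[...,2]>.135)&(W[...,2]<.16)]
    print('stack top',len(W),np.percentile(W[:,2],[50,90,99]).round(3),'plane slope',np.linalg.lstsq(np.c_[W[:,:2],np.ones(len(W))],W[:,2],rcond=None)[0][:2].round(2))
"
```

```text
scene 945 non-green 0 
stack top 494 [0.145 0.148 0.149] plane slope [ 0.01 -0.01]
side 472 non-green 0 
stack top 261 [0.143 0.147 0.15 ] plane slope [ 0.   -0.01]
```

The tray is empty and flat, the stack is level at 146 mm, and the screwdriver hasn't moved. I'm handing the job in.

```bash
python3 -c "
from workcell import *
print(job_done())"
```

```text
the job is handed in; nothing more can be done
None
```

The job is handed in with no verdict returned: by my last camera checks, the three bushes and the scrap I could see are in the hopper, the empty tray stands flat on its mat about 14 mm off centre, the four bench pots are nested level in the base pot, and the screwdriver has not moved.

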